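# Stagger washed stacking trays to dry

### The arm

A 6-joint arm with a two-finger parallel gripper is mounted at the origin on the work surface. World frame = base frame: x ahead of the robot, y to its left, z up, the work surface at z = 0. Lengths are in mm, angles in rad, forces in N, time in s.
With the tool pointing down it reaches from about 325 to 750 mm from the base axis. Payload 7.6 kg.
Tool frame: the origin (TCP) lies midway between the tips of the shut fingers; the grasp point (between the pads) lies env.pinch_z behind it (env.pinch_z is the distance from the TCP to the grasp point, in mm); z points along the fingers, x is the direction in which the jaws open and shut, and the axes are right-handed (so a half turn about z gives the same grasp; the last joint's range is limited). The gripper opens to 85 mm and grips with 20 to 120 N. Pads are 22 mm wide; open, the fingers measure 114 mm over their backs; the gripper's body (76 mm by 85 mm) begins 54 mm behind the grasp point. The pads swing forward as they close: fully open they stand 13 mm farther back than shut.
Start: joints at [-1.182, 0.052, 1.401, -0, 1.689, -0.07], TCP at [232.536, -470.719, 196.823] pointing down, gripper open.
Joint ranges: [-2.9, 2.9], [-0.91, 2.17], [0.12, 2.37], [-1.06, 4.2], [0.26, 2.73], [-2.93, 2.93]. Speed limits (rad/s): [2.57, 2.57, 3.01, 3.14, 3.14, 3.14].

### API

Orientations are given as a unit quaternion [x, y, z, w].
In Python, from bench import readout, eyes, ticket, env gives the robot as it stands.
- The arm moves only by the tool carry_out, never from a script. Its argument "motion" is one flat list of numbers, 5 for each row, row after row: the opening, from -1 (shut) to 1 (fully open), so that 0 is half open, then the shift along the tool's x, y, z as a fraction of full scale, then the turn about the tool's z as a fraction of full scale. A call has 1 to 5 rows; each row shifts and turns the commanded pose from where the row before left it, along the tool's axes as they then stand; what a row does not reach is not made up. Full scale, the value 1, is 5 cm for a shift and pi rad for a turn. A row lasts 1/12 s, in which the tool goes at most 41.7 mm and 7.16 degrees, less where a joint would pass 70% of its speed; a pose out of reach is approached as far as the arm can. A call with a number of a shift or a turn outside -1 to 1 is refused whole. A call with a gripper value outside its range is refused whole. The fingers move at their own pace and stop on an object; the grip force is fixed at half the most. Time passes only in rows, so rows that do not move let the fingers close. It gives the time, the measured TCP pose, the force and the opening at its end, in the units of the state.
- readout.get_obs(): the state, without advancing time (a new reading comes with each control period).
- eyes.read_camera(name): name is "scene" or "side" or "wrist"; returns a dict with "color" (420x560x3 uint8, red, green, blue), "vfov" (degrees; the focal length in pixels is half the picture's height over the tangent of half this angle, whatever the lens; pixels are square), "cx", "cy" (the principal point, pixels), "T" (4x4, takes a point from camera to world coordinates). Camera axes: x right, y up, looking along -z (the intrinsics and any distortion apply to the point x, -y, -z); pixel columns grow to the right and rows downward; lengths in mm; the calibration is good to about 2 mm. A picture is of the moment at which its call begins. There is no depth.
- ticket.job_done(): hands the job in, once; it reports no verdict.
Trained networks look in a picture, given as the dict that the camera call returned (one of the last four; its "shot" number tells which), for a name from the list of things; names that differ only in an ending like _2 or _b are one class to them, and where a whole thing is asked for, a point or a joint stands for the part that bears it (a point fixed in the world has none). Each returns a list of dicts, best first, with "score" (0 to 1); they miss things now and then, are a little off and sometimes report something else, mostly with a low value. They report only what shows in the picture. A call takes as long as a camera call. They do not tell look-alikes from the thing itself.
- eyes.cut_out(picture, target): "region" (420x560 bool, what is visible of it).
- eyes.landmark_of(picture, target): "point" ([x, y, z] in mm, in world coordinates, good to about 4 mm: a listed point, or the origin of a listed thing).
The state is a dict: "t": time; "joints": joint angles; "joint_velocities": joint speeds; "effort": joint torques, N m; "position": TCP position; "eef_rot": TCP orientation; "contact_force": force on the tool from outside, world axes, zero at the start; "wrist_torque": the same for the moment, N m; "opening": finger opening in mm.
Only numpy, scipy, OpenCV 4.12 (cv2) and the standard library are available. Lean on these libraries where they do the work, as an engineer would, in place of code of your own. Each camera call takes 0.05 s, during which the arm holds its last target.

### The job

Stack the two washed trays from the sloping draining rack on the white tray, staggered so that air gets in. Set the green one down level, its ribs straddling the lip of the white tray's orange end, push it out that way until you feel its rib stop firmly against the lip, and let go; then do the same with the red one the other way on the green tray's opposite lip, so that it ends right above the white one. Be gentle: no banging or hard pressing, leave the white tray standing where it is, and do not disturb the two baking cups and the jar.

Things in the scene. Friction and masses are not known exactly. Their poses are not given: they have to be found in the camera images.
- white_mid (a point): Centre, half-way up (22.5 mm above its foot), of the white bottom tray, standing loose and level on the bench, weighted to 600 g (sideways it slides at 3 to 6 N). x runs along its length towards its orange end wall, y across, z up. All three trays are rigid plastic, open on top, 160 (x) x 60 (y) x 45 mm high, walls and floor 4 mm thick, symmetrical end for end.
- white_lip (a point): Top middle of the white tray's orange end wall (the lip), at its x = 78 mm, 43 mm above its foot (end walls are 2 mm lower than side walls). A stacked tray's floor rests on the side rims, 38 mm higher than the tray below. It drops in when shifted 27.5 to 31.5 mm lengthwise; 31.5 is home, rib on lip. If a rib rides on a lip it is up to 5 mm too high or tilted.
- green_mid (a point): Centre, half-way up, of the green tray, 100 to 210 g; x along its length, y across, z out of the open top. It starts on the rack, so z leans 30 degrees from vertical and a tool that takes it squarely leans too. Grip it across its 60 mm width at mid-length from the open side, the pads' middle about 5 mm above this point (along z).
- green_groove (a point): Middle of one of the green tray's two grooves, at x = -48.5 mm (the other: +48.5), at foot height. Under each tray's floor four ribs 7 mm deep, 5 mm thick, 48 mm wide (y) at x = -55, -42, 42, 55 mm form the feet; each pair leaves an 8 mm groove for the 4 mm end wall below. Ribs have 2 mm play to each side wall. Pressing down while pushing adds rim friction: ease up 1 to 2 mm first.
- red_mid (a point): Centre, half-way up, of the red tray, the same in shape, weight and axes as the green one and also on the rack; green and red may lie in either place. When done it is right above the white tray, 76 mm higher than it.
- rack_slope (a point): Middle of the upper surface of the fixed draining rack, 78 mm above the bench; 200 mm long, 300 mm wide, rising at 30 degrees along this point's own level x (away from the robot). The trays rest on it side by side, lengthwise down the slope, middles 112 to 152 mm apart, against a stop 16 mm high at the low edge.
- cup_yellow_mid (a point): Bystander: middle of a yellow fluted baking cup, 72 mm wide, 50 mm high, on the bench. Leave alone.
- cup_blue_mid (a point): Bystander: middle of a blue fluted baking cup, 72 mm wide, 50 mm high, on the bench. Leave alone.
- jar_mid (a point): Bystander: middle of an amber glass jar, 66 mm wide, 90 mm high, on the bench. Leave alone.
Mind the look-alikes: they are no part of the job. Of the things that look like the part that bears red_mid, the middle-sized one is meant. Of the things that look like the part that bears green_mid, the larger one is meant.

How it is judged:
By the outcome, as a careful person would: the job done as asked, in the order asked, and still so for the second after the job is handed in, with the robot touching nothing.
It also fails if it takes over 64 s, if anything falls off the work surface, if the arm or the gripper's body presses on something with over 40 N, if the wrist force passes 120 N, or if a joint passes its speed limit or range.

## Working session

There is one attempt and no reset: what is moved stays moved. The work goes in short steps, Python scripts to look and compute and a tool call to move; the robot and the scene stay as the last step left them, time stands still between calls to the robot, and variables do not carry over. Pictures are saved under pics/ and viewed, and the job is handed in when it is done.

Besides the shell and the picture viewer there is one more tool, called after "Emit:" as name(argument=value, ...), one argument or row to a line, values as JSON. carry_out: Moves the arm, as the interface text tells. Its arguments: {"type":"object","properties":{"motion":{"type":"array","items":{"type":"number"}}},"required":["motion"]}

```bash
ls -la; mkdir -p pics
cat > h.py <<'E'
import numpy as np, cv2
from bench import readout, eyes, ticket, env
from scipy.spatial.transform import Rotation as R
def st():
    o=readout.get_obs(); print({k:np.round(v,3).tolist() for k,v in o.items()}); return o
def snap(n,f):
    p=eyes.read_camera(n); cv2.imwrite('pics/'+f+'.png',p['color'][:,:,::-1]); return p
def proj(p,X):
    X=np.atleast_2d(X); T=np.array(p['T']); c=(X-T[:3,3])@T[:3,:3]
    f=210/np.tan(np.radians(p['vfov'])/2)
    return np.c_[p['cx']+f*c[:,0]/-c[:,2], p['cy']+f*-c[:,1]/-c[:,2]]
def ray(p,uv):
    f=210/np.tan(np.radians(p['vfov'])/2); T=np.array(p['T'])
    d=np.array([(uv[0]-p['cx'])/f,-(uv[1]-p['cy'])/f,-1]); return T[:3,3],T[:3,:3]@d
def atz(p,uv,z):
    o,d=ray(p,uv); return o+d*(z-o[2])/d[2]
NAMES=['white_mid','white_lip','green_mid','green_groove','red_mid','rack_slope','cup_yellow_mid','cup_blue_mid','jar_mid']
E
python3 - <<'E'
from h import *
print(env.pinch_z,[a for a in dir(env) if a[0]!='_'])
st()
for n in ['scene','side','wrist']:
    p=snap(n,n+'0'); print(n,p['vfov'],p['cx'],p['cy'],{k:v for k,v in p.items() if k not in('color','T')}.keys(),np.round(p['T'],3).tolist())
    for k in NAMES:
        for r in eyes.landmark_of(p,k)[:4]: print(n,k,np.round(r['point'],0),round(r['score'],2),np.round(proj(p,r['point'])[0]))
E
```

```text
total 12
drwxr-xr-x  3 agent agent 4096 Dec  6 13:21 .
drwxr-xr-x 23 root  root  4096 Dec  6 13:21 ..
drwxr-xr-x  2 agent agent 4096 Dec  6 13:21 pics
18.700000000000003 ['Unreachable', 'pinch_z']
{'t': 0.0, 'joints': [-1.182, 0.053, 1.402, 0.0, 1.689, -0.07], 'joint_velocities': [0.0, 0.001, -0.0, 0.0, -0.001, -0.0], 'effort': [-0.0, -38.166, -36.019, -0.0, 0.006, -0.0], 'position': [232.384, -470.357, 195.954], 'eef_rot': [0.849, -0.528, -0.001, -0.0], 'contact_force': [-0.169, 0.373, 0.336], 'wrist_torque': [0.004, -0.009, -0.031], 'opening': 85.48}
scene 43.60928612200028 289.32000081626853 223.0994605830974 dict_keys(['vfov', 'cx', 'cy', 'shot']) [[0.173, -0.833, 0.525, 1357.361], [0.985, 0.147, -0.091, -100.155], [-0.001, 0.533, 0.846, 1440.003], [0.0, 0.0, 0.0, 1.0]]
scene white_mid [ 463. -222.   20.] 0.81 [203. 232.]
scene white_lip [ 541. -215.   45.] 0.73 [206. 249.]
scene green_mid [406. 468.  16.] 0.82 [408. 188.]
scene green_mid [526. 285.  87.] 0.56 [366. 214.]
scene green_groove [492. 283.  45.] 0.85 [361. 212.]
scene green_groove [434. 442.  -0.] 0.6 [402. 199.]
scen
[... 858 characters left out ...]
.  88.] 0.61 [201. 257.]
side green_groove [491. 283.  44.] 0.8 [217. 281.]
side green_groove [433. 439.   2.] 0.56 [177. 361.]
side red_mid [481. -56.  18.] 0.93 [315. 220.]
side red_mid [546. 148.  86.] 0.73 [241. 224.]
side red_mid [303. 165.  33.] 0.69 [329. 291.]
side rack_slope [562. 220.  80.] 0.76 [213. 239.]
side cup_yellow_mid [727.  -8.  26.] 0.54 [232. 196.]
side cup_blue_mid [ 472. -395.   29.] 0.75 [379. 170.]
side jar_mid [ 635. -374.   43.] 0.93 [330. 156.]
wrist 65.29037322710134 281.48936918879383 204.11796688442658 dict_keys(['vfov', 'cx', 'cy', 'shot']) [[0.442, 0.865, 0.236, 294.25], [-0.897, 0.426, 0.118, -441.316], [0.001, -0.264, 0.965, 375.035], [0.0, 0.0, 0.0, 1.0]]
```

View pics/scene0.png

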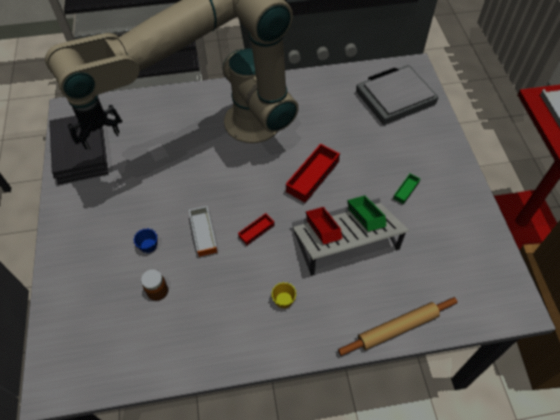

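View pics/side0.png

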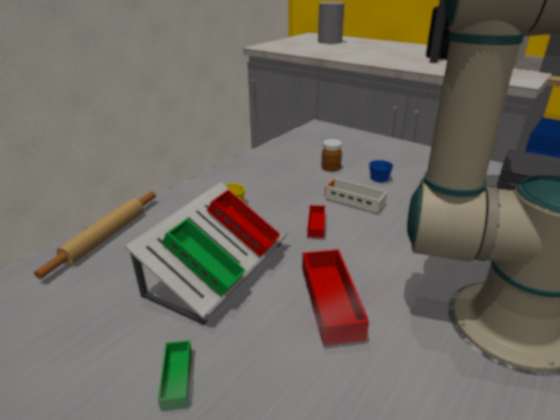

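```bash
cat >> h.py <<'E'
def plan(tgt,yaw=None,op=1.0,step=41.,n=None,start=None):
    """tgt TCP; yaw: desired world heading of tool x (rad, mod pi)"""
    o=readout.get_obs(); Rm=R.from_quat(o['eef_rot']).as_matrix(); p=np.array(o['position']) if start is None else np.array(start)
    x=Rm[:,0]; cur=np.arctan2(x[1],x[0])
    d=0 if yaw is None else (yaw-cur+np.pi/2)%np.pi-np.pi/2
    dist=np.linalg.norm(np.array(tgt)-p)
    k=n or max(int(np.ceil(dist/step)),int(np.ceil(abs(np.degrees(d))/7.1)),1)
    rows=[]
    v=(np.array(tgt)-p)/k
    for i in range(k):
        l=(Rm.T@v)/50
        t=-d/k/np.pi
        rows.append([op,*np.round(l,4),round(t,4)])
        Rm=Rm@R.from_rotvec([0,0,-d/k]).as_matrix()
    print('dist %.1f turn %.1fdeg rows %d'%(dist,np.degrees(d),k))
    for i in range(0,k,5): print([float(a) for r in rows[i:i+5] for a in r])
E
python3 - <<'E'
from h import *
o=readout.get_obs(); print(R.from_quat(o['eef_rot']).as_matrix().round(3))
plan([500,215,300],np.pi/2)
E
```

```text
[[ 0.443 -0.897  0.   ]
 [-0.897 -0.443 -0.   ]
 [ 0.     0.    -1.   ]]
dist 743.2 turn -26.3deg rows 19
[1.0, -0.5225, -0.5721, -0.1087, 0.0077, 1.0, -0.5361, -0.5593, -0.1087, 0.0077, 1.0, -0.5495, -0.5462, -0.1087, 0.0077, 1.0, -0.5625, -0.5328, -0.1087, 0.0077, 1.0, -0.5752, -0.5191, -0.1087, 0.0077]
[1.0, -0.5876, -0.505, -0.1087, 0.0077, 1.0, -0.5996, -0.4907, -0.1087, 0.0077, 1.0, -0.6113, -0.4761, -0.1087, 0.0077, 1.0, -0.6226, -0.4612, -0.1087, 0.0077, 1.0, -0.6335, -0.446, -0.1087, 0.0077]
[1.0, -0.6441, -0.4306, -0.1087, 0.0077, 1.0, -0.6543, -0.4149, -0.1087, 0.0077, 1.0, -0.6641, -0.399, -0.1087, 0.0077, 1.0, -0.6736, -0.3828, -0.1087, 0.0077, 1.0, -0.6826, -0.3664, -0.1087, 0.0077]
[1.0, -0.6913, -0.3499, -0.1087, 0.0077, 1.0, -0.6995, -0.3331, -0.1087, 0.0077, 1.0, -0.7074, -0.3161, -0.1087, 0.0077, 1.0, -0.7148, -0.2989, -0.1087, 0.0077]
```

Emit:
carry_out(
  motion=[1,-0.52,-0.57,-0.2,0.008,1,-0.54,-0.56,-0.2,0.008,1,-0.55,-0.55,-0.2,0.008,1,-0.56,-0.53,-0.2,0.008,1,-0.57,-0.52,-0.2,0.008],
)

```text
t: 1.92
position: [303.5, -289.0, 247.3]
eef_rot: [0.814, -0.581, 0.0, 0.0]
contact_force: [1.3, -0.4, 0.2]
opening: 85.2
```

Emit:
carry_out(
  motion=[1,-0.59,-0.5,-0.1,0.008,1,-0.6,-0.49,-0.1,0.008,1,-0.61,-0.48,-0.1,0.008,1,-0.62,-0.46,-0.1,0.008,1,-0.63,-0.45,-0.1,0.008],
)

```text
t: 2.33
position: [375.3, -109.1, 272.4]
eef_rot: [0.776, -0.631, 0.001, -0.0]
contact_force: [1.1, -1.0, 0.1]
opening: 85.5
```

Emit:
carry_out(
  motion=[1,-0.64,-0.43,-0.1,0.008,1,-0.65,-0.41,-0.1,0.008,1,-0.66,-0.4,-0.1,0.008,1,-0.67,-0.38,-0.1,0.008,1,-0.68,-0.37,-0.1,0.008],
)

```text
t: 2.75
position: [447.9, 69.8, 297.3]
eef_rot: [0.735, -0.678, 0.0, -0.0]
contact_force: [0.7, -0.5, -0.4]
opening: 85.3
```

Emit:
carry_out(
  motion=[1,-0.69,-0.35,0,0.008,1,-0.7,-0.33,0,0.008,1,-0.7,-0.32,0,0.008,1,-0.71,-0.3,0,0.008],
)

```text
t: 3.08
position: [506.7, 212.5, 296.8]
eef_rot: [-0.7, 0.714, -0.0, 0.0]
contact_force: [1.6, -0.5, -0.2]
opening: 85.6
```

Run:
```python
from h import *
p=snap('wrist','w1'); print(np.round(p['T'],3).tolist())
import pickle; pickle.dump(p,open('w1.pkl','wb'))
for k in ['green_mid','red_mid','green_groove','rack_slope']:
    for r in eyes.landmark_of(p,k)[:2]: print(k,np.round(r['point'],1),round(r['score'],2),np.round(proj(p,r['point'])[0]))
for k in ['green_mid','red_mid']:
    for r in eyes.cut_out(p,k)[:2]:
        m=r['region'].astype(np.uint8); print(k,r['score'],m.sum(),cv2.boundingRect(m), cv2.minAreaRect(cv2.findNonZero(m)))
```

```text
[[-0.021, 0.965, 0.263, 575.264], [-1.0, -0.02, -0.004, 211.12], [0.001, -0.263, 0.965, 475.029], [0.0, 0.0, 0.0, 1.0]]
green_mid [406.7 467.6  13.8] 0.62 [112. 235.]
green_mid [522.6 283.8  89.3] 0.56 [220. 162.]
red_mid [544.3 142.   85.4] 0.9 [341. 141.]
red_mid [299.  166.4  33.8] 0.85 [314. 303.]
green_groove [427.6 439.1   3.2] 0.58 [132. 219.]
green_groove [494.3 279.6  45.9] 0.56 [231. 179.]
rack_slope [562.5 219.2  80.2] 0.64 [274. 126.]
green_mid 0.85 7757 (167, 88, 91, 134) ((212.10377502441406, 156.13900756835938), (136.36795043945312, 66.60579681396484), 75.0685806274414)
green_mid 0.76 2351 (77, 200, 73, 72) ((112.69672393798828, 235.16390991210938), (32.52136993408203, 77.20623779296875), 39.80556869506836)
red_mid 0.93 3508 (424, 145, 97, 72) ((472.0458984375, 179.51377868652344), (40.23075866699219, 95.6327133178711), 61.69924545288086)
red_mid 0.88 7932 (305, 64, 69, 141) ((343.524169921875, 133.7896728515625), (137.19114685058594, 67.18379974365234), 85.2363510131836)
```

View pics/w1.png

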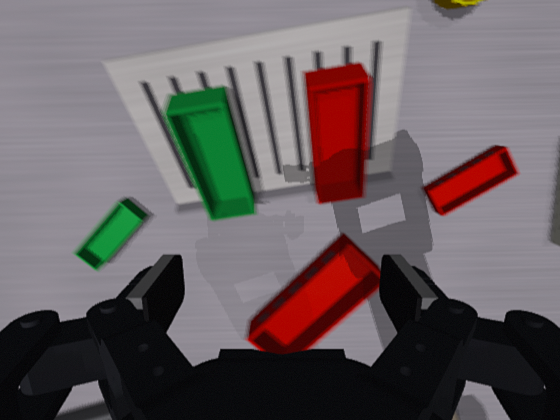

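```bash
cat >> h.py <<'E'
from scipy.optimize import minimize
def hullmask(p,pts,shape=(420,560),ss=4):
    uv=proj(p,pts); h=cv2.convexHull((uv*ss+ss/2-0.5).astype(np.float32)).round().astype(np.int32)
    m=np.zeros((shape[0]*ss,shape[1]*ss),np.uint8); cv2.fillConvexPoly(m,h,1)
    return cv2.resize(m.astype(np.float32),(shape[1],shape[0]),interpolation=cv2.INTER_AREA)
def tray(x,y,z,yaw,pitch):
    # outer corners, tray frame at mid; pitch raises +x end
    c=[]
    for sx in(-80,80):
        for sy in(-30,30):
            c+= [[sx,sy,22.5],[sx,sy,-15.5]]
    for sx in(-57.5,57.5):
        for sy in(-24,24): c.append([sx,sy,-22.5])
    Rm=R.from_euler('ZY',[yaw,-pitch]).as_matrix()
    return np.array(c)@Rm.T+[x,y,z]
def colmask(p,col):
    h=cv2.cvtColor(p['color'],cv2.COLOR_RGB2HSV).astype(int)
    s=(h[...,1]>110)&(h[...,2]>35)
    if col=='green': m=s&(h[...,0]>45)&(h[...,0]<75)
    else: m=s&((h[...,0]<6)|(h[...,0]>174))
    return m
def fit(views,x0,pitch=None,zfix=None):
    """views: list of (pic,mask). params x,y,z,yaw"""
    def unpack(v):
        z=v[3] if zfix is None else zfix(v[0],v[1],v[2])
        return v[0],v[1],z,v[2],pitch
    def cost(v):
        q=unpack(v*sc); s=0
        for p,m in views:
            h=hullmask(p,tray(*q)); s+=np.abs(h-m).sum()/m.sum()
        return s
    sc=np.array([1,1,.01,1.])[:len(x0)]
    best=None
    v=np.array(x0)/sc
    for it in range(3):
        r=minimize(cost,v,method='Nelder-Mead',options=dict(initial_simplex=np.vstack([v]+[v+e*4 for e in np.eye(len(v))]),xatol=.05,fatol=1e-4)); v=r.x
    return r.x*sc,r.fun
def comp(m,uv):
    n,l,s,c=cv2.connectedComponentsWithStats(m.astype(np.uint8))
    k=l[int(round(uv[1])),int(round(uv[0]))]
    if k==0:
        k=1+np.argmin(np.linalg.norm(c[1:]-uv,axis=1))
    return (l==k).astype(np.float32)
E
python3 - <<'E'
from h import *
import pickle
w=pickle.load(open('w1.pkl','rb')); sc=snap('scene','s1'); sd=snap('side','d1')
pickle.dump((sc,sd),open('sd1.pkl','wb'))
for col,c in (('green',[525,284,88]),('red',[544,146,87])):
    vs=[]
    for nm,p in (('w',w),('sc',sc),('sd',sd)):
        m=comp(colmask(p,col),proj(p,c)[0]); vs.append((p,m)); print(nm,m.sum(),cv2.boundingRect(m.astype(np.uint8)))
    for nm,sel in (('all',vs),('w',vs[:1]),('wsd',[vs[0],vs[2]]),('sc',vs[1:2]),('sd',vs[2:3])):
        r,f=fit(sel,[c[0],c[1],.15,c[2]] if nm in('all','wsd') else [c[0],c[1],.15],pitch=np.pi/6,zfix=None if nm in('all','wsd') else (lambda *a:87.5))
        print(col,nm,r.round(3),round(f,3))
E
```

```text
w 7347.0 (164, 87, 90, 133)
sc 617.0 (348, 196, 38, 35)
sd 2841.0 (162, 219, 82, 77)
green all [5.23896e+02 2.85320e+02 1.17000e-01 9.07290e+01] 0.678
green w [5.25250e+02 2.88877e+02 1.34000e-01] 0.077
green wsd [5.23434e+02 2.85768e+02 1.42000e-01 9.10460e+01] 0.214
green sc [5.24072e+02 2.85321e+02 9.10000e-02] 0.43
green sd [5.25148e+02 2.81901e+02 1.51000e-01] 0.08
w 7782.0 (305, 63, 69, 141)
sc 777.0 (306, 207, 37, 37)
sd 2166.0 (208, 190, 72, 67)
red all [5.44424e+02 1.45716e+02 1.40000e-01 8.81850e+01] 0.284
red w [5.45427e+02 1.45876e+02 1.36000e-01] 0.045
red wsd [5.44773e+02 1.45538e+02 1.41000e-01 8.73370e+01] 0.143
red sc [5.45098e+02 1.45864e+02 1.12000e-01] 0.137
red sd [5.43659e+02 1.43149e+02 1.47000e-01] 0.08
```

View pics/s1.png

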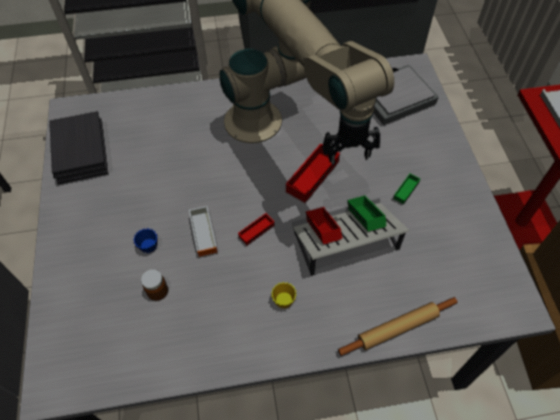

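View pics/d1.png

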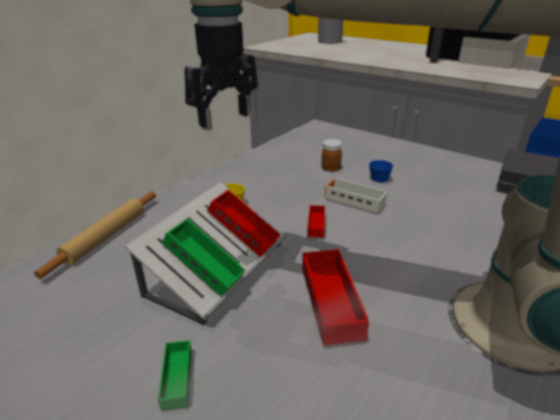

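Run:
```python
from h import *
plan([521,285.6,150],0.14+np.pi/2,step=35)
```

```text
dist 166.8 turn 9.2deg rows 5
[1.0, -0.3055, -0.0516, 0.5908, -0.0102, 1.0, -0.3037, -0.0614, 0.5908, -0.0102, 1.0, -0.3015, -0.0711, 0.5908, -0.0102, 1.0, -0.2991, -0.0807, 0.5908, -0.0102, 1.0, -0.2964, -0.0902, 0.5908, -0.0102]
```

Emit:
carry_out(
  motion=[1,-0.305,-0.05,0.59,-0.01,1,-0.304,-0.06,0.59,-0.01,1,-0.3,-0.07,0.59,-0.01,1,-0.3,-0.08,0.59,-0.01,1,-0.295,-0.09,0.59,-0.01],
)

```text
t: 3.95
position: [520.8, 286.3, 148.7]
eef_rot: [0.754, -0.656, 0.0, -0.001]
contact_force: [0.2, 0.1, -0.6]
opening: 85.6
```

Emit:
carry_out(
  motion=[1,0,0,0,0],
)

```text
t: 4.03
position: [517.8, 286.4, 142.3]
eef_rot: [0.755, -0.656, -0.002, 0.005]
contact_force: [-0.3, 0.3, -2.7]
opening: 85.4
```

Run:
```python
from h import *
p=snap('wrist','w2');print(colmask(p,'green').sum())
d=snap('side','d2')
plan([521,285.6,70],0.14+np.pi/2,step=20)
```

```text
23865
dist 79.0 turn 0.1deg rows 4
[1.0, 0.0009, -0.0043, 0.3952, -0.0002, 1.0, 0.0009, -0.0043, 0.3952, -0.0002, 1.0, 0.0009, -0.0043, 0.3952, -0.0002, 1.0, 0.0009, -0.0043, 0.3952, -0.0002]
```

View pics/w2.png

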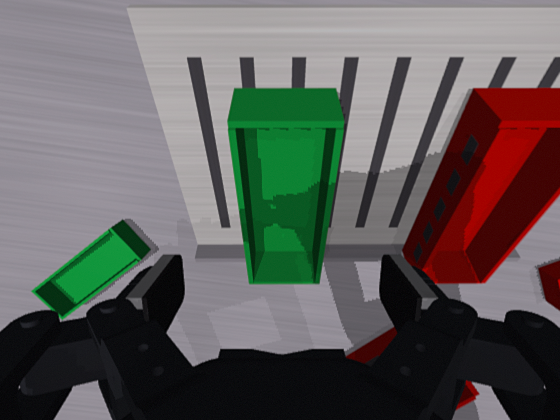

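View pics/d2.png

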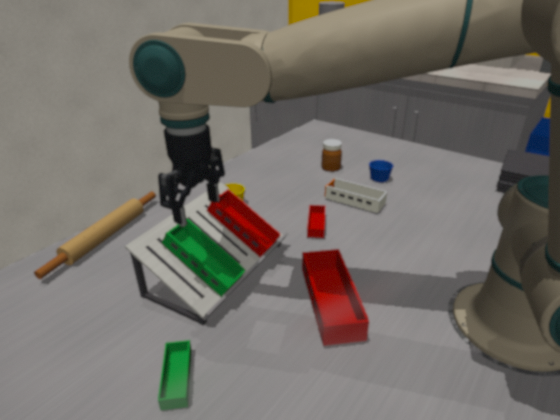

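Emit:
carry_out(
  motion=[1,0,0,0.4,0,1,0,0,0.4,0,1,0,0,0.4,0,1,0,0,0.3,0,1,0,0,0,0],
)

```text
t: 4.55
position: [520.3, 285.1, 73.6]
eef_rot: [0.754, -0.657, -0.0, 0.001]
contact_force: [-0.1, 0.5, 0.1]
opening: 85.3
```

Emit:
carry_out(
  motion=[1,0,0,0.06,0,0.6,0,0,0,0,0.45,0,0,0,0,0.3,0,0,0,0,-1,0,0,0,0],
)

```text
t: 4.97
position: [521.8, 286.6, 74.5]
eef_rot: [0.754, -0.657, 0.001, -0.002]
contact_force: [-3.0, -3.2, 8.8]
opening: 55.6
```

Emit:
carry_out(
  motion=[-1,0,0,0,0,-1,0,0,0,0],
)

```text
t: 5.13
position: [521.8, 286.6, 74.5]
eef_rot: [0.754, -0.657, 0.001, -0.002]
contact_force: [-4.0, -2.6, 8.9]
opening: 55.6
```

Run:
```python
from h import *
st();d=snap('side','d3'); p=snap('wrist','w3')
```

```text
{'t': 5.133, 'joints': [0.441, 0.314, 1.351, -0.001, 1.472, 1.873], 'joint_velocities': [-0.0, -0.0, 0.0, 0.001, 0.0, 0.001], 'effort': [0.595, -42.383, -31.97, 0.388, -0.95, 0.031], 'position': [521.788, 286.614, 74.542], 'eef_rot': [0.754, -0.657, 0.001, -0.002], 'contact_force': [-3.962, -2.605, 8.853], 'wrist_torque': [-0.441, 0.409, 0.095], 'opening': 55.554}
```

View pics/d3.png

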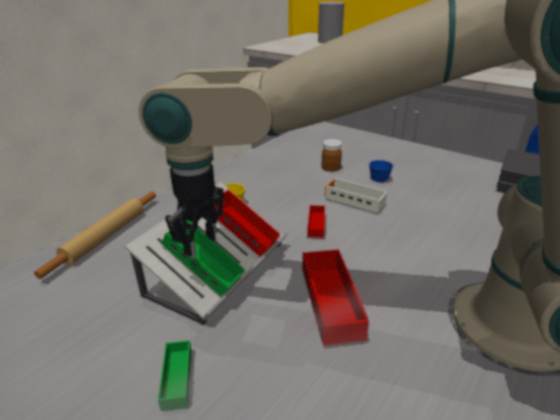

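View pics/w3.png

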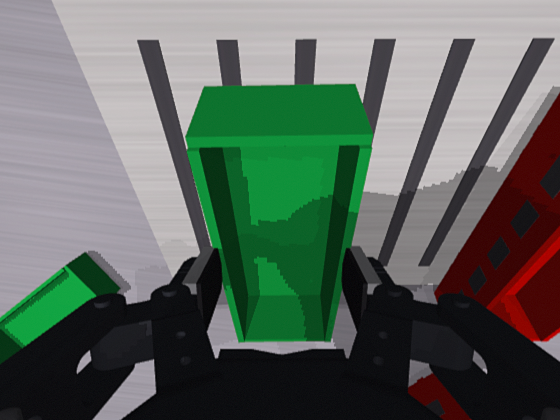

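Emit:
carry_out(
  motion=[-1,0,0,-0.15,0,-1,0,0,-0.3,0,-1,0,0,-0.6,0,-1,0,0,-0.6,0,-1,0,0,-0.5,0],
)

```text
t: 5.65
position: [520.7, 286.6, 181.7]
eef_rot: [0.754, -0.657, 0.0, -0.001]
contact_force: [0.1, 1.0, -0.9]
opening: 55.4
```

Emit:
carry_out(
  motion=[-1,0,0,-0.3,0,-1,0,0,0,0],
)

```text
t: 5.82
position: [522.1, 287.2, 199.3]
eef_rot: [0.754, -0.657, 0.002, -0.004]
contact_force: [1.2, 0.5, -0.6]
opening: 55.1
```

Run:
```python
from h import *
st();d=snap('side','d4'); p=snap('wrist','w4')
```

```text
{'t': 5.817, 'joints': [0.441, 0.246, 1.182, 0.0, 1.705, 1.873], 'joint_velocities': [0.0, 0.032, 0.079, -0.001, -0.056, 0.001], 'effort': [-0.079, -44.179, -35.057, -0.009, 0.464, -0.0], 'position': [522.105, 287.241, 199.306], 'eef_rot': [0.754, -0.657, 0.002, -0.004], 'contact_force': [1.236, 0.482, -0.574], 'wrist_torque': [-0.028, -0.006, 0.019], 'opening': 55.146}
```

View pics/d4.png

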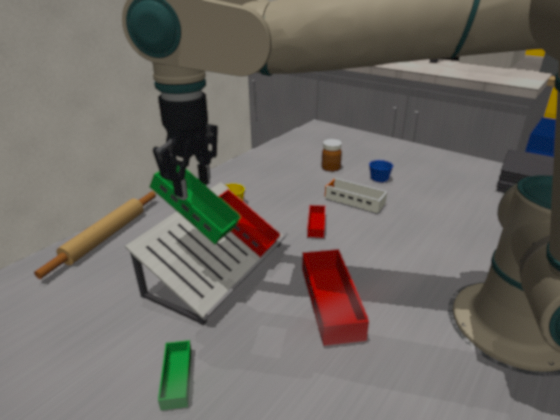

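View pics/w4.png

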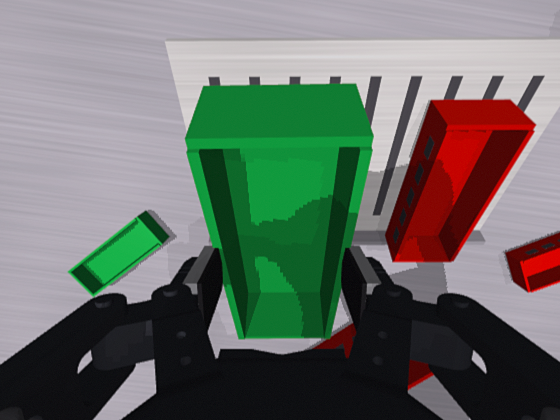

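Run:
```python
from h import *
vs=[]
for n in ('scene','side'):
    p=eyes.read_camera(n); c=eyes.cut_out(p,'white_mid')[0]; m=c['region'].astype(np.float32); vs.append((p,m)); print(n,c['score'],m.sum())
    r,f=fit(vs[-1:],[463,-221,.08],pitch=0,zfix=lambda *a:22.5); print(r.round(3),f)
r,f=fit(vs,[463,-221,.08],pitch=0,zfix=lambda *a:22.5); print(r.round(3),f)
plan([620,-120,220],0.09+np.pi/2,op=-1,step=38)
```

```text
scene 0.82 960.0
[ 4.62976e+02 -2.21783e+02  1.02000e-01] 0.0432942695915699
side 0.77 1390.0
[ 4.60370e+02 -2.23844e+02  9.00000e-02] 0.0544964037835598
[ 4.60951e+02 -2.22274e+02  1.03000e-01] 0.11019887030124664
dist 419.2 turn -2.8deg rows 12
[-1.0, 0.6935, -0.0717, -0.0465, 0.0013, -1.0, 0.6932, -0.0745, -0.0465, 0.0013, -1.0, 0.6929, -0.0773, -0.0465, 0.0013, -1.0, 0.6926, -0.0801, -0.0465, 0.0013, -1.0, 0.6922, -0.0828, -0.0465, 0.0013]
[-1.0, 0.6919, -0.0856, -0.0465, 0.0013, -1.0, 0.6915, -0.0884, -0.0465, 0.0013, -1.0, 0.6912, -0.0912, -0.0465, 0.0013, -1.0, 0.6908, -0.094, -0.0465, 0.0013, -1.0, 0.6904, -0.0968, -0.0465, 0.0013]
[-1.0, 0.69, -0.0996, -0.0465, 0.0013, -1.0, 0.6896, -0.1023, -0.0465, 0.0013]
```

Emit:
carry_out(
  motion=[-1,0.4,-0.04,-0.3,0,-1,0.69,-0.07,-0.2,0.002,-1,0.69,-0.08,0,0.002,-1,0.69,-0.08,0,0.002,-1,0.69,-0.08,0,0.002],
)

```text
t: 6.53
position: [558.3, 130.6, 217.8]
eef_rot: [0.746, -0.666, -0.0, 0.001]
contact_force: [0.7, 0.1, -2.4]
opening: 55.2
```

Emit:
carry_out(
  motion=[-1,0.69,-0.09,0,0.002,-1,0.69,-0.09,0,0.002,-1,0.69,-0.09,0,0.002,-1,0.69,-0.1,0,0.002,-1,0.69,-0.1,0,0],
)

```text
t: 6.95
position: [598.9, -38.9, 217.6]
eef_rot: [0.737, -0.675, -0.001, 0.001]
contact_force: [0.5, 0.7, -1.7]
opening: 54.9
```

Emit:
carry_out(
  motion=[-1,0.69,-0.1,0.3,0,-1,0.69,-0.1,0.5,0,-1,0.3,-0.04,0.5,0,-1,0,0,0.5,0,-1,0,0,0,0],
)

```text
t: 7.37
position: [614.8, -119.3, 121.4]
eef_rot: [0.737, -0.676, -0.006, 0.003]
contact_force: [0.2, -0.4, -2.3]
opening: 54.9
```

Run:
```python
from h import *
st();d=snap('side','d5')
plan([620,-120,100],0.10+np.pi/2,op=-1,step=38)
```

```text
{'t': 7.367, 'joints': [-0.251, 0.381, 1.172, -0.0, 1.601, 1.234], 'joint_velocities': [0.031, -0.046, -0.067, 0.005, 0.081, 0.004], 'effort': [-1.287, -58.274, -41.807, -0.132, -0.833, -0.061], 'position': [614.829, -119.297, 121.406], 'eef_rot': [0.737, -0.676, -0.006, 0.003], 'contact_force': [0.223, -0.43, -2.295], 'wrist_torque': [0.076, 0.082, 0.008], 'opening': 54.919}
dist 25.4 turn 0.7deg rows 1
[-1.0, 0.0355, -0.0809, 0.5006, -0.004]
```

View pics/d5.png

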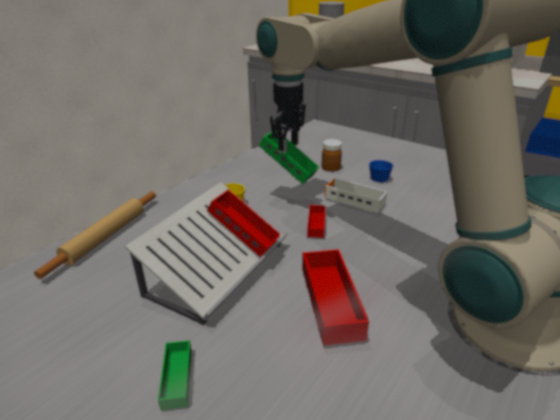

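Emit:
carry_out(
  motion=[-1,0.04,-0.08,0.5,0,-1,0,0,0.5,0,-1,0,0,0.4,0,-1,0,0,0.2,0,-1,0,0,0,0],
)

```text
t: 7.83
position: [621.6, -119.5, 48.2]
eef_rot: [0.738, -0.675, -0.001, 0.001]
contact_force: [0.5, 0.6, -2.3]
opening: 55.0
```

Emit:
carry_out(
  motion=[-1,0,0,0.1,0,-1,0,0,0.1,0],
)

```text
t: 8.0
position: [624.0, -120.6, 42.1]
eef_rot: [0.738, -0.675, 0.002, -0.001]
contact_force: [0.4, -0.2, -0.8]
opening: 55.1
```

Emit:
carry_out(
  motion=[-1,0,0,0.1,0,-1,0,0,0.1,0],
)

```text
t: 8.17
position: [623.6, -120.6, 30.9]
eef_rot: [0.738, -0.675, 0.001, -0.001]
contact_force: [0.9, 0.0, 1.3]
opening: 55.2
```

Emit:
carry_out(
  motion=[-1,0,0,0.1,0,-1,0,0,0.05,0],
)

```text
t: 8.33
position: [623.6, -120.6, 22.8]
eef_rot: [0.738, -0.675, 0.001, -0.001]
contact_force: [5.0, 0.3, 7.4]
opening: 54.7
```

Emit:
carry_out(
  motion=[-1,0,0,0.1,0,-1,0,0,0.05,0],
)

```text
t: 8.5
position: [625.6, -120.7, 17.6]
eef_rot: [0.738, -0.675, 0.004, -0.002]
contact_force: [7.5, 1.7, 12.9]
opening: 55.1
```

Emit:
carry_out(
  motion=[-1,0,0,0.1,0,-1,0,0,0.1,0],
)

```text
t: 8.67
position: [626.7, -121.1, 9.0]
eef_rot: [0.738, -0.675, 0.005, -0.003]
contact_force: [6.0, 1.1, 10.9]
opening: 55.0
```

Run:
```python
from h import *
d=snap('side','d6')
cv2.imwrite('pics/d6c.png',cv2.resize(d['color'][90:210,220:400,::-1],None,fx=4,fy=4))
```

```text
(no output)
```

View pics/d6c.png

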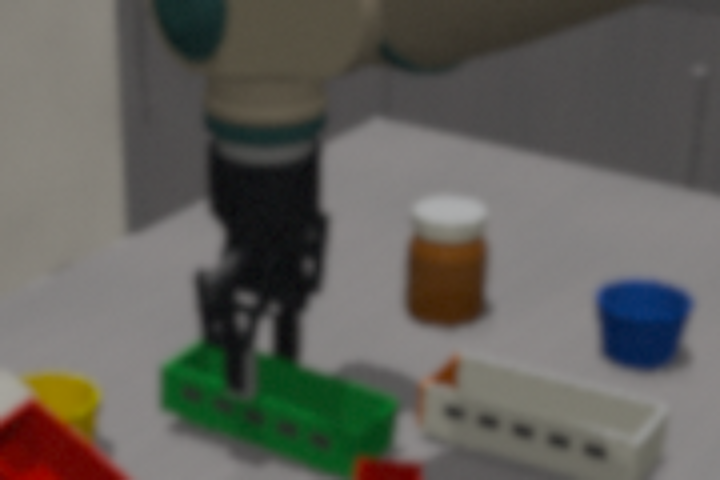

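Emit:
carry_out(
  motion=[-1,0,0,0.05,0,-1,0,0,0.05,0],
)

```text
t: 8.88
position: [625.7, -121.0, 4.9]
eef_rot: [0.738, -0.675, 0.004, -0.002]
contact_force: [-5.0, 3.3, 32.9]
opening: 54.9
```

Emit:
carry_out(
  motion=[-1,0,0,0,0],
)

```text
t: 8.97
position: [625.7, -121.0, 5.0]
eef_rot: [0.738, -0.675, 0.004, -0.002]
contact_force: [-1.1, 2.5, 20.7]
opening: 55.1
```

Emit:
carry_out(
  motion=[-1,0,0,-0.05,0,-1,0,0,-0.03,0,0.5,0,0,0,0,0.7,0,0,0,0,1,0,0,0,0],
)

```text
t: 9.38
position: [621.9, -120.4, 2.8]
eef_rot: [0.738, -0.675, -0.001, 0.0]
contact_force: [-0.7, -0.5, 0.1]
opening: 82.3
```

Emit:
carry_out(
  motion=[1,0,0,-0.3,0,1,0,0,-0.8,0,1,0,0,-0.8,0,1,0,0,-0.6,0,1,0,0,-0.1,0],
)

```text
t: 9.8
position: [624.9, -121.1, 140.8]
eef_rot: [0.738, -0.675, 0.005, -0.002]
contact_force: [0.3, 0.2, 0.6]
opening: 85.6
```

Run:
```python
from h import *
import pickle
st();d=snap('side','d7'); w=snap('wrist','w7'); s=snap('scene','s7'); pickle.dump((d,w,s),open('v7.pkl','wb'))
c=[620,-120,22.5]
vs=[]
for nm,p in (('w',w),('sd',d),('sc',s)):
    m=comp(colmask(p,'green'),proj(p,c)[0]); print(nm,m.sum(),cv2.boundingRect(m.astype(np.uint8)))
    r,f=fit([(p,m)],[620,-120,.1],pitch=0,zfix=lambda *a:22.5); print(nm,r.round(3),f)
    vs.append((p,m))
r,f=fit(vs[:2],[620,-120,.1],pitch=0,zfix=lambda *a:22.5); print(nm,r.round(3),f)
```

```text
{'t': 9.8, 'joints': [-0.249, 0.38, 1.135, -0.0, 1.616, 1.233], 'joint_velocities': [0.001, 0.011, -0.011, -0.001, 0.044, 0.001], 'effort': [-0.072, -45.98, -31.924, -0.004, 0.539, -0.0], 'position': [624.862, -121.139, 140.75], 'eef_rot': [0.738, -0.675, 0.005, -0.002], 'contact_force': [0.329, 0.232, 0.592], 'wrist_torque': [-0.006, -0.065, -0.033], 'opening': 85.649}
w 12062.0 (244, 114, 74, 179)
w [ 6.13888e+02 -1.22576e+02  9.50000e-02] 0.045815370976924896
sd 1099.0 (262, 177, 58, 32)
sd [ 6.17378e+02 -1.27619e+02  4.90000e-02] 0.19830527901649475
sc 988.0 (225, 241, 30, 55)
sc [ 6.13650e+02 -1.23404e+02  8.40000e-02] 0.1031123474240303
sc [ 6.14763e+02 -1.22481e+02  9.90000e-02] 0.2624032199382782
```

View pics/w7.png

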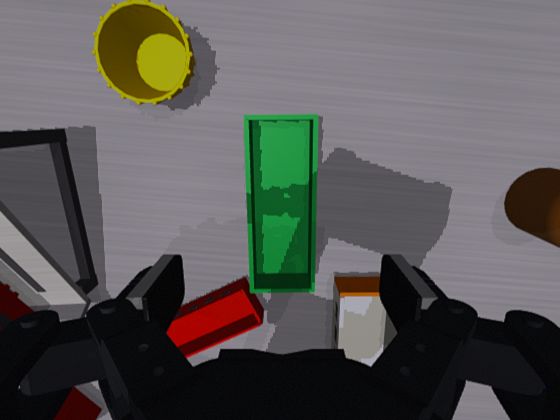

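View pics/d7.png

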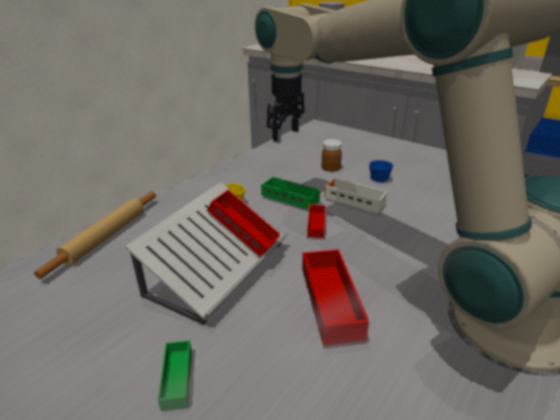

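Run:
```python
from h import *
plan([473,-221,141],0.1+np.pi/2,op=1,step=38)
```

```text
dist 180.1 turn 0.7deg rows 5
[1.0, 0.3481, 0.6297, -0.0328, -0.0008, 1.0, 0.3466, 0.6305, -0.0328, -0.0008, 1.0, 0.3451, 0.6313, -0.0328, -0.0008, 1.0, 0.3436, 0.6321, -0.0328, -0.0008, 1.0, 0.3421, 0.633, -0.0328, -0.0008]
```

Emit:
carry_out(
  motion=[1,0.35,0.63,-0.02,-0.001,1,0.35,0.63,0,-0.001,1,0.35,0.63,0,-0.001,1,0.35,0.63,0,-0.001,1,0.34,0.63,0,0],
)

```text
t: 10.37
position: [471.1, -221.9, 131.3]
eef_rot: [0.742, -0.67, -0.003, 0.001]
contact_force: [-0.4, -0.3, 0.6]
opening: 85.2
```

Emit:
carry_out(
  motion=[1,0,0,0,0,1,0,0,0,0],
)

```text
t: 10.53
position: [471.9, -222.3, 132.2]
eef_rot: [0.741, -0.672, -0.002, 0.0]
contact_force: [0.2, 0.8, -0.3]
opening: 85.2
```

Run:
```python
from h import *
import pickle
st(); w=snap('wrist','w8'); pickle.dump(w,open('w8.pkl','wb'))
c=eyes.cut_out(w,'white_mid')[0]; m=c['region'].astype(np.float32); print(c['score'],m.sum(),cv2.boundingRect(m.astype(np.uint8)))
r,f=fit([(w,m)],[462,-222,.1],pitch=0,zfix=lambda *a:22.5); print(r.round(3),f)
im=w['color'][:,:,::-1].copy(); im[(m>0)]=im[m>0]//2+np.array([128,0,128],np.uint8)//2
h=hullmask(w,tray(r[0],r[1],22.5,r[2],0)); cs,_=cv2.findContours((h>.5).astype(np.uint8),0,1); cv2.drawContours(im,cs,-1,(0,255,255),1)
cv2.imwrite('pics/w8o.png',im)
```

```text
{'t': 10.533, 'joints': [-0.511, 0.075, 1.506, 0.0, 1.565, 0.962], 'joint_velocities': [0.046, 0.026, -0.046, 0.01, -0.002, 0.013], 'effort': [-1.444, -39.159, -34.658, -0.18, 0.09, -0.168], 'position': [471.923, -222.266, 132.209], 'eef_rot': [0.741, -0.672, -0.002, 0.0], 'contact_force': [0.171, 0.77, -0.349], 'wrist_torque': [-0.006, 0.028, 0.014], 'opening': 85.166}
0.58 13038.0 (241, 111, 77, 184)
[ 4.62351e+02 -2.21095e+02  9.10000e-02] 0.015589047223329544
```

View pics/w8o.png

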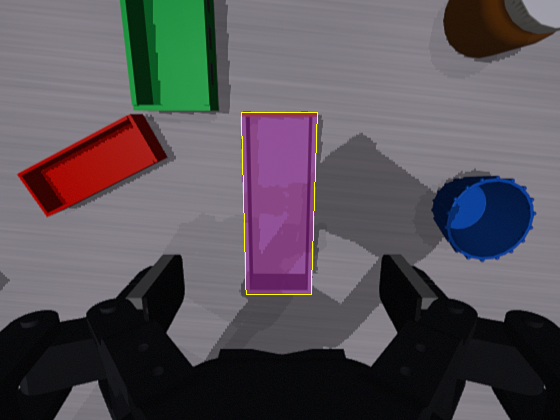

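View pics/w8.png

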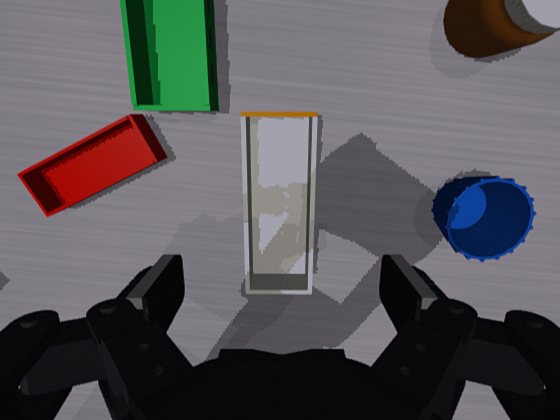

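Run:
```python
from h import *
import pickle
d,w,s=pickle.load(open('v7.pkl','rb'))
h=cv2.cvtColor(w['color'],cv2.COLOR_RGB2HSV)
m=((h[...,0]>45)&(h[...,0]<80)&(h[...,1]>90)).astype(np.uint8); m=comp(cv2.morphologyEx(m,cv2.MORPH_CLOSE,np.ones((5,5))),(280,200))
print(m.sum(),fit([(w,m)],[614,-122,.1],pitch=0,zfix=lambda *a:22.5))
st()
plan([614,-122.6,70],0.095+np.pi/2,op=1,step=38)
```

```text
12457.0 (array([ 6.14326018e+02, -1.22506376e+02,  9.38441840e-02]), np.float64(0.014610258862376213))
{'t': 10.633, 'joints': [-0.508, 0.077, 1.503, 0.0, 1.565, 0.962], 'joint_velocities': [0.019, 0.006, -0.022, -0.001, 0.002, -0.002], 'effort': [-0.848, -38.778, -34.92, -0.048, 0.026, -0.01], 'position': [473.631, -221.329, 132.925], 'eef_rot': [0.742, -0.671, -0.001, 0.0], 'contact_force': [0.632, 1.677, 0.164], 'wrist_torque': [0.053, -0.013, 0.004], 'opening': 85.193}
dist 182.8 turn -0.3deg rows 5
[1.0, -0.336, -0.5988, 0.2511, 0.0004, 1.0, -0.3367, -0.5984, 0.2511, 0.0004, 1.0, -0.3374, -0.5981, 0.2511, 0.0004, 1.0, -0.3381, -0.5977, 0.2511, 0.0004, 1.0, -0.3388, -0.5973, 0.2511, 0.0004]
```

Emit:
carry_out(
  motion=[1,-0.335,-0.6,0.2,0,1,-0.335,-0.6,0.2,0,1,-0.335,-0.6,0.25,0,1,-0.34,-0.6,0.25,0.001,1,-0.34,-0.6,0.25,0],
)

```text
t: 11.05
position: [616.3, -120.4, 75.1]
eef_rot: [0.741, -0.671, -0.001, 0.0]
contact_force: [-0.1, -0.8, -0.0]
opening: 85.3
```

Emit:
carry_out(
  motion=[1,0,0,0,0,1,0,0,0,0,1,0,0,0,0],
)

```text
t: 11.3
position: [614.7, -122.4, 76.3]
eef_rot: [0.741, -0.671, -0.0, 0.0]
contact_force: [-0.3, -0.4, 0.3]
opening: 85.2
```

Run:
```python
from h import *
st()
plan([614.3,-122.5,3],0.094+np.pi/2,op=1,step=20)
```

```text
{'t': 11.3, 'joints': [-0.255, 0.403, 1.237, -0.0, 1.504, 1.217], 'joint_velocities': [-0.026, -0.042, 0.005, 0.001, 0.0, -0.001], 'effort': [1.105, -48.81, -34.257, 0.067, -0.014, 0.018], 'position': [614.675, -122.426, 76.251], 'eef_rot': [0.741, -0.671, -0.0, 0.0], 'contact_force': [-0.253, -0.422, 0.297], 'wrist_torque': [0.019, 0.002, -0.019], 'opening': 85.191}
dist 73.3 turn -0.3deg rows 4
[1.0, 0.0002, 0.0014, 0.3663, 0.0004, 1.0, 0.0002, 0.0014, 0.3663, 0.0004, 1.0, 0.0002, 0.0014, 0.3663, 0.0004, 1.0, 0.0002, 0.0014, 0.3663, 0.0004]
```

Emit:
carry_out(
  motion=[1,0,0,0.4,0,1,0,0,0.4,0,1,0,0,0.4,0,1,0,0,0.2,0,1,0,0,0,0],
)

```text
t: 11.72
position: [612.9, -123.4, 5.1]
eef_rot: [0.74, -0.672, -0.002, 0.001]
contact_force: [-0.0, 1.3, -0.5]
opening: 85.2
```

Emit:
carry_out(
  motion=[1,0,0,0,0,1,0,0,0,0],
)

```text
t: 11.88
position: [615.6, -123.7, 9.1]
eef_rot: [0.741, -0.672, 0.001, -0.001]
contact_force: [-0.0, 0.1, -0.2]
opening: 85.3
```

Emit:
carry_out(
  motion=[1,-0.02,0.02,0.08,0,1,0,0,0,0,1,0,0,0,0],
)

```text
t: 12.13
position: [613.7, -122.2, 3.4]
eef_rot: [0.741, -0.672, 0.0, -0.0]
contact_force: [0.8, 0.7, -0.0]
opening: 85.6
```

Emit:
carry_out(
  motion=[0.6,0,0,0,0,0.5,0,0,0,0],
)

```text
t: 12.3
position: [613.7, -122.2, 3.3]
eef_rot: [0.741, -0.672, 0.0, -0.0]
contact_force: [0.3, 0.3, -0.8]
opening: 64.7
```

Settled at TCP (613.7,-122.2,3.3). Closing.

Emit:
carry_out(
  motion=[0.3,0,0,0,0,0.2,0,0,0,0,-1,0,0,0,0],
)

```text
t: 12.55
position: [614.0, -122.3, 4.1]
eef_rot: [0.741, -0.672, 0.0, -0.0]
contact_force: [-2.1, 0.7, 5.3]
opening: 56.2
```

Emit:
carry_out(
  motion=[-1,0,0,0,0,-1,0,0,0,0],
)

```text
t: 12.72
position: [614.1, -122.3, 4.2]
eef_rot: [0.741, -0.672, 0.001, -0.0]
contact_force: [-1.9, 2.0, 5.5]
opening: 56.6
```

Run:
```python
from h import *
st(); w=snap('wrist','w9')
```

```text
{'t': 12.717, 'joints': [-0.256, 0.468, 1.302, -0.0, 1.37, 1.218], 'joint_velocities': [0.001, -0.001, -0.0, 0.0, -0.0, 0.001], 'effort': [-0.205, -48.406, -31.657, -0.068, -0.615, -0.003], 'position': [614.057, -122.315, 4.19], 'eef_rot': [0.741, -0.672, 0.001, -0.0], 'contact_force': [-1.944, 2.013, 5.508], 'wrist_torque': [0.117, 0.334, -0.03], 'opening': 56.631}
```

View pics/w9.png

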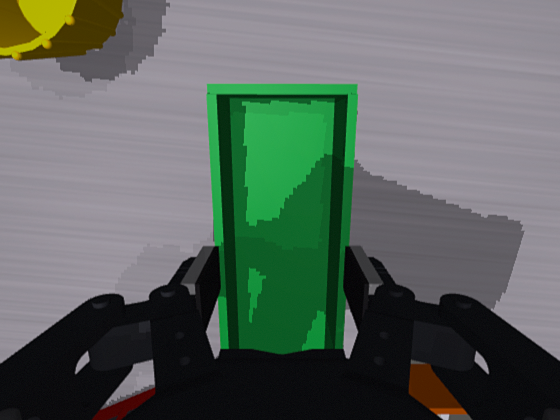

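Emit:
carry_out(
  motion=[-1,0,0,-0.1,0,-1,0,0,-0.4,0,-1,0,0,-0.6,0,-1,0,0,-0.6,0,-1,0,0,-0.2,0],
)

```text
t: 13.18
position: [615.5, -122.7, 103.1]
eef_rot: [0.741, -0.672, 0.003, -0.002]
contact_force: [1.2, -0.6, -1.0]
opening: 56.2
```

Run:
```python
from h import *
o=st(); x=R.from_quat(o['eef_rot']).as_matrix()[:,0]; print(np.arctan2(-x[1],-x[0])-np.pi/2, np.arctan2(x[1],x[0])+np.pi/2)
plan([491.6,-218.2,100],0.091+np.pi/2,op=-1,step=30)
```

```text
{'t': 13.183, 'joints': [-0.256, 0.378, 1.213, -0.0, 1.543, 1.218], 'joint_velocities': [0.001, -0.058, -0.096, -0.001, 0.16, 0.002], 'effort': [-0.027, -45.456, -31.081, -0.007, 0.405, 0.0], 'position': [615.455, -122.727, 103.138], 'eef_rot': [0.741, -0.672, 0.003, -0.002], 'contact_force': [1.203, -0.608, -0.999], 'wrist_torque': [-0.013, -0.045, 0.024], 'opening': 56.151}
0.09758886658776333 0.09758886658776333
dist 156.4 turn -0.4deg rows 6
[-1.0, 0.2765, 0.442, 0.0083, 0.0003, -1.0, 0.277, 0.4417, 0.0083, 0.0003, -1.0, 0.2774, 0.4413, 0.0083, 0.0003, -1.0, 0.2779, 0.441, 0.0083, 0.0003, -1.0, 0.2784, 0.4407, 0.0083, 0.0003]
[-1.0, 0.2789, 0.4404, 0.0083, 0.0003]
```

Emit:
carry_out(
  motion=[-1,0.277,0.44,0,0.001,-1,0.277,0.44,0,0.001,-1,0.277,0.44,0,0,-1,0.278,0.44,0,0,-1,0.278,0.44,0,0],
)

```text
t: 13.6
position: [509.0, -201.9, 96.7]
eef_rot: [0.739, -0.674, -0.001, 0.0]
contact_force: [0.4, -0.3, -1.2]
opening: 56.3
```

Emit:
carry_out(
  motion=[-1,0.28,0.44,0.1,0,-1,0,0,0.1,0,-1,0,0,0,0,-1,0,0,0,0],
)

```text
t: 13.93
position: [489.7, -217.1, 87.1]
eef_rot: [0.739, -0.674, -0.001, 0.0]
contact_force: [-0.2, 0.5, -1.8]
opening: 56.3
```

Run:
```python
from h import *
o=st(); x=R.from_quat(o['eef_rot']).as_matrix()[:,0]; print(np.arctan2(x[1],x[0])+np.pi/2)
plan([491.6,-218.2,60],0.091+np.pi/2,op=-1,step=15)
```

```text
{'t': 13.933, 'joints': [-0.486, 0.145, 1.522, 0.0, 1.476, 0.993], 'joint_velocities': [0.018, 0.002, -0.023, -0.003, 0.003, -0.0], 'effort': [-0.752, -41.166, -34.62, -0.054, -0.002, -0.014], 'position': [489.673, -217.091, 87.149], 'eef_rot': [0.739, -0.674, -0.001, 0.0], 'contact_force': [-0.231, 0.544, -1.811], 'wrist_torque': [0.022, 0.011, 0.036], 'opening': 56.333}
0.09106117134717162
dist 27.2 turn -0.0deg rows 2
[-1.0, 0.0131, -0.0185, 0.2715, 0.0, -1.0, 0.0131, -0.0185, 0.2715, 0.0]
```

Emit:
carry_out(
  motion=[-1,0.025,-0.035,0.2,0,-1,0,0,0.3,0,-1,0,0,0,0,-1,0,0,0,0,-1,0,0,0,0],
)

```text
t: 14.35
position: [492.2, -218.3, 63.2]
eef_rot: [0.739, -0.674, 0.0, -0.0]
contact_force: [0.3, -0.2, -0.8]
opening: 56.5
```

Run:
```python
from h import *
o=st(); x=R.from_quat(o['eef_rot']).as_matrix()[:,0]; print(np.arctan2(x[1],x[0])+np.pi/2)
plan([491.6,-218.2,50],0.091+np.pi/2,op=-1,step=15)
d=snap('side','d10');s=snap('scene','s10');w=snap('wrist','w10')
import pickle; pickle.dump((d,s,w),open('v10.pkl','wb'))
cv2.imwrite('pics/d10c.png',cv2.resize(d['color'][90:240,250:430,::-1],None,fx=4,fy=4,interpolation=cv2.INTER_CUBIC))
```

```text
{'t': 14.35, 'joints': [-0.486, 0.174, 1.54, -0.0, 1.428, 0.993], 'joint_velocities': [-0.005, -0.013, -0.009, 0.0, -0.002, -0.001], 'effort': [0.036, -41.002, -33.969, 0.001, 0.016, 0.002], 'position': [492.214, -218.289, 63.234], 'eef_rot': [0.739, -0.674, 0.0, -0.0], 'contact_force': [0.349, -0.16, -0.831], 'wrist_torque': [-0.003, -0.028, 0.004], 'opening': 56.467}
0.09195981056409552
dist 13.2 turn -0.1deg rows 1
[-1.0, -0.0029, 0.0121, 0.2647, 0.0003]
```

View pics/d10c.png

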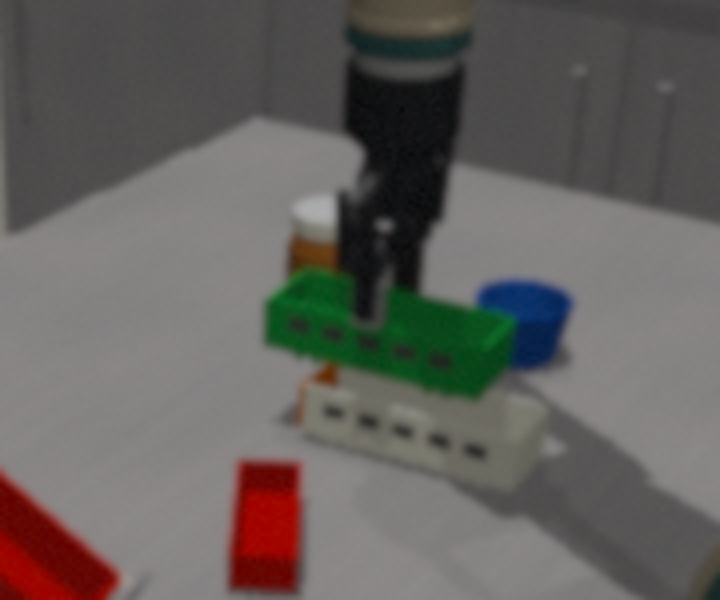

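View pics/w10.png

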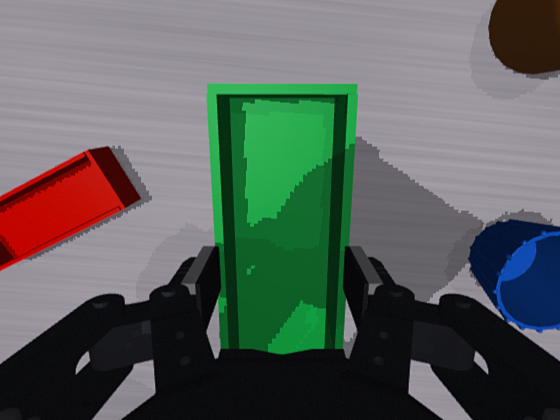

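Emit:
carry_out(
  motion=[-1,-0.003,0.012,0.2,0,-1,0,0,0.06,0,-1,0,0,0,0,-1,0,0,0,0,-1,0,0,0,0],
)

```text
t: 14.92
position: [491.1, -218.5, 50.1]
eef_rot: [0.739, -0.674, 0.0, 0.0]
contact_force: [-0.1, 0.4, -1.7]
opening: 56.3
```

Emit:
carry_out(
  motion=[-1,0,0,0.04,0,-1,0,0,0,0],
)

```text
t: 15.08
position: [491.1, -218.5, 47.9]
eef_rot: [0.739, -0.674, 0.0, 0.0]
contact_force: [-1.4, 0.2, -1.9]
opening: 56.1
```

Emit:
carry_out(
  motion=[-1,0,0,0.03,0,-1,0,0,0,0,-1,0,0,0,0],
)

```text
t: 15.33
position: [491.1, -218.5, 46.4]
eef_rot: [0.739, -0.674, -0.0, 0.0]
contact_force: [0.2, 1.0, -1.4]
opening: 56.5
```

Emit:
carry_out(
  motion=[-1,0,0,0.03,0,-1,0,0,0,0],
)

```text
t: 15.5
position: [491.0, -218.4, 44.8]
eef_rot: [0.739, -0.674, -0.0, 0.0]
contact_force: [-0.2, -0.1, -1.5]
opening: 55.9
```

Emit:
carry_out(
  motion=[-1,0,0,0.03,0,-1,0,0,0,0],
)

```text
t: 15.67
position: [491.0, -218.4, 43.2]
eef_rot: [0.739, -0.674, -0.0, 0.0]
contact_force: [0.1, 0.4, -1.5]
opening: 56.6
```

Emit:
carry_out(
  motion=[-1,0,0,0.03,0,-1,0,0,0,0],
)

```text
t: 15.83
position: [491.2, -218.5, 42.2]
eef_rot: [0.739, -0.674, 0.0, -0.0]
contact_force: [-0.8, 0.6, -0.5]
opening: 55.9
```

Emit:
carry_out(
  motion=[-1,0,0,-0.03,0,-1,0,0,0,0,-1,0,-0.015,0,0,-1,0,0,0,0],
)

```text
t: 16.17
position: [491.9, -218.4, 43.5]
eef_rot: [0.739, -0.674, 0.0, -0.0]
contact_force: [0.1, 0.7, -1.9]
opening: 56.5
```

Emit:
carry_out(
  motion=[-1,0,-0.01,0,0,-1,0,0,0,0],
)

```text
t: 16.33
position: [492.4, -218.3, 43.4]
eef_rot: [0.739, -0.674, -0.0, 0.0]
contact_force: [-0.1, -0.2, -1.0]
opening: 56.4
```

Emit:
carry_out(
  motion=[-1,0,-0.01,0,0,-1,0,0,0,0],
)

```text
t: 16.5
position: [492.9, -218.3, 43.5]
eef_rot: [0.739, -0.674, 0.0, 0.0]
contact_force: [-0.4, -0.8, -1.6]
opening: 56.6
```

Free motion tracks 1:1; continue in 0.5 mm steps.

Emit:
carry_out(
  motion=[-1,0,-0.01,0,0,-1,0,0,0,0],
)

```text
t: 16.67
position: [493.3, -218.3, 43.5]
eef_rot: [0.739, -0.674, -0.0, 0.0]
contact_force: [-0.8, -0.3, -1.3]
opening: 56.5
```

Emit:
carry_out(
  motion=[-1,0,-0.01,0,0,-1,0,0,0,0],
)

```text
t: 16.83
position: [493.7, -218.2, 43.5]
eef_rot: [0.739, -0.674, -0.0, 0.0]
contact_force: [-1.8, -0.6, -2.0]
opening: 56.1
```

Emit:
carry_out(
  motion=[-1,0,-0.008,0,0,-1,0,0,0,0],
)

```text
t: 17.0
position: [494.0, -218.2, 43.5]
eef_rot: [0.739, -0.674, -0.0, 0.0]
contact_force: [-1.5, -0.2, -0.8]
opening: 56.0
```

Emit:
carry_out(
  motion=[-1,0,-0.008,0,0,-1,0,0,0,0],
)

```text
t: 17.17
position: [494.4, -218.2, 43.5]
eef_rot: [0.739, -0.674, -0.0, 0.0]
contact_force: [-3.6, -0.7, -0.1]
opening: 56.5
```

Emit:
carry_out(
  motion=[-1,0,0,0,0],
)

```text
t: 17.25
position: [494.4, -218.2, 43.5]
eef_rot: [0.739, -0.674, -0.0, 0.0]
contact_force: [-4.2, 0.3, 0.4]
opening: 56.0
```

Run:
```python
from h import *
import pickle
st()
d=snap('side','d11');s=snap('scene','s11')
c=eyes.cut_out(d,'white_mid')
d0,s0,_=pickle.load(open('v10.pkl','rb'))
a=np.hstack([q['color'][150:240,300:400] for q in (d0,d)])
cv2.imwrite('pics/d11c.png',cv2.resize(a[:,:,::-1],None,fx=4,fy=4,interpolation=cv2.INTER_CUBIC))
```

```text
{'t': 17.25, 'joints': [-0.484, 0.201, 1.551, -0.0, 1.39, 0.996], 'joint_velocities': [0.001, 0.0, 0.001, -0.001, -0.0, 0.001], 'effort': [0.934, -41.774, -34.816, 0.573, -0.934, 0.059], 'position': [494.421, -218.207, 43.544], 'eef_rot': [0.739, -0.674, -0.0, 0.0], 'contact_force': [-4.212, 0.275, 0.394], 'wrist_torque': [0.005, 0.747, 0.034], 'opening': 56.044}
```

View pics/d11c.png

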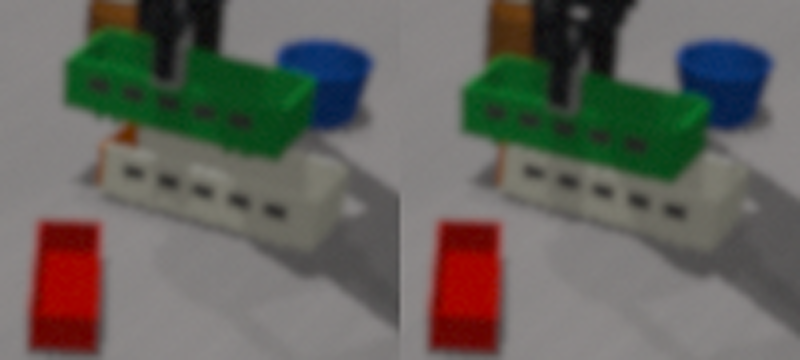

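Emit:
carry_out(
  motion=[-1,0,0.006,0.02,0,-1,0,0,0.01,0,-1,0,0,0,0],
)

```text
t: 17.65
position: [494.3, -218.3, 42.4]
eef_rot: [0.739, -0.674, 0.0, 0.0]
contact_force: [-4.6, -1.4, 3.7]
opening: 56.0
```

Emit:
carry_out(
  motion=[0.3,0,0,0,0,0.5,0,0,0,0,0.7,0,0,0,0,1,0,0,0,0,1,0,0,0,0],
)

```text
t: 18.07
position: [494.8, -218.1, 42.2]
eef_rot: [0.739, -0.674, 0.0, -0.0]
contact_force: [0.2, 0.4, 0.8]
opening: 85.3
```

Emit:
carry_out(
  motion=[1,0,0,-0.2,0,1,0,0,-0.5,0,1,0,0,-0.7,0,1,0,0,-0.6,0,1,0,0,-0.2,0],
)

```text
t: 18.48
position: [496.3, -219.1, 158.5]
eef_rot: [0.739, -0.674, 0.004, -0.001]
contact_force: [0.5, -0.6, 1.0]
opening: 85.3
```

Emit:
carry_out(
  motion=[1,0,0,0,0,1,0,0,0,0],
)

```text
t: 18.65
position: [494.4, -218.1, 152.0]
eef_rot: [0.739, -0.674, 0.0, -0.0]
contact_force: [-0.0, 0.9, -1.8]
opening: 85.3
```

Run:
```python
from h import *
import pickle
st()
d=snap('side','d12');w=snap('wrist','w12');s=snap('scene','s12'); pickle.dump((d,w,s),open('v12.pkl','wb'))
cv2.imwrite('pics/d12c.png',cv2.resize(d['color'][120:240,270:420,::-1],None,fx=5,fy=5,interpolation=cv2.INTER_CUBIC))
h=cv2.cvtColor(w['color'],cv2.COLOR_RGB2HSV)
m=((h[...,0]>45)&(h[...,0]<80)&(h[...,1]>90)).astype(np.uint8); m=comp(cv2.morphologyEx(m,cv2.MORPH_CLOSE,np.ones((5,5))),proj(w,[493,-218,70])[0])
print(m.sum()); r,f=fit([(w,m)],[494,-218,.1],pitch=0,zfix=lambda *a:60.5); print(r.round(3),f)
dx=r[:2]-[462.4,-221.1]; c,sn=np.cos(.091),np.sin(.091); print('shift',dx@[c,sn],dx@[-sn,c])
```

```text
{'t': 18.65, 'joints': [-0.484, 0.112, 1.426, 0.0, 1.602, 0.996], 'joint_velocities': [-0.002, 0.029, 0.043, -0.0, -0.005, -0.002], 'effort': [0.024, -42.453, -37.772, 0.002, 0.061, 0.0], 'position': [494.432, -218.149, 152.028], 'eef_rot': [0.739, -0.674, 0.0, -0.0], 'contact_force': [-0.014, 0.928, -1.817], 'wrist_torque': [-0.009, 0.005, 0.006], 'opening': 85.304}
15510.0
[ 4.94306e+02 -2.18875e+02  9.00000e-02] 0.009800128638744354
shift 31.976432002503774 -0.6833039492421329
```

View pics/d12c.png

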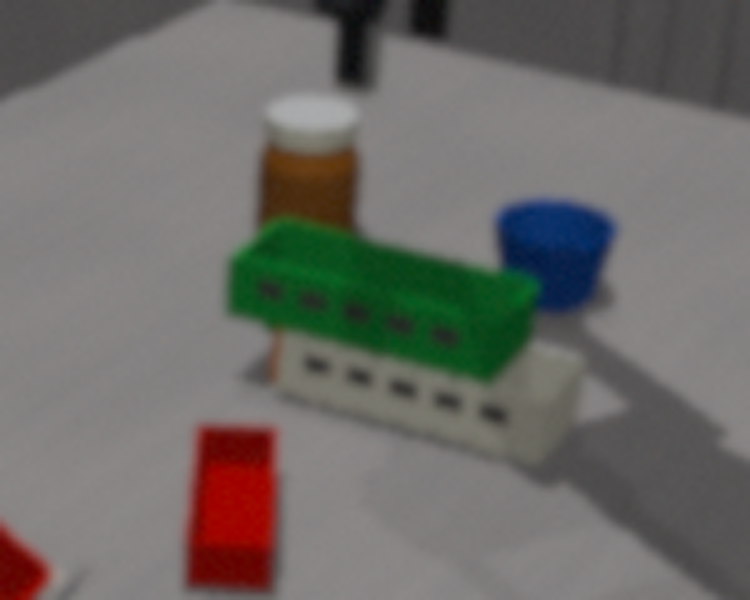

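View pics/w12.png

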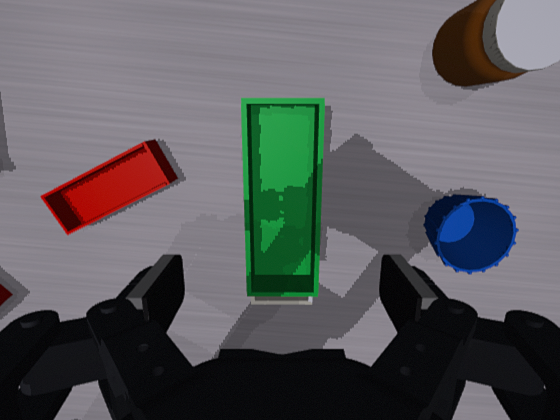

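Run:
```python
from h import *
plan([540.2,144.9,165],0.14+np.pi/2,op=1,step=38)
```

```text
dist 365.9 turn 2.8deg rows 10
[1.0, -0.7137, -0.159, -0.0294, -0.0016, 1.0, -0.7129, -0.1625, -0.0294, -0.0016, 1.0, -0.7121, -0.166, -0.0294, -0.0016, 1.0, -0.7113, -0.1694, -0.0294, -0.0016, 1.0, -0.7104, -0.1729, -0.0294, -0.0016]
[1.0, -0.7096, -0.1763, -0.0294, -0.0016, 1.0, -0.7087, -0.1798, -0.0294, -0.0016, 1.0, -0.7078, -0.1833, -0.0294, -0.0016, 1.0, -0.7069, -0.1867, -0.0294, -0.0016, 1.0, -0.706, -0.1901, -0.0294, -0.0016]
```

Emit:
carry_out(
  motion=[1,-0.71,-0.16,-0.06,-0.0016,1,-0.71,-0.16,-0.06,-0.0016,1,-0.71,-0.166,-0.06,-0.0016,1,-0.71,-0.17,-0.06,-0.0016,1,-0.71,-0.173,-0.06,-0.0016],
)

```text
t: 19.22
position: [516.9, -35.7, 165.5]
eef_rot: [0.747, -0.665, -0.001, 0.001]
contact_force: [1.0, 0.5, 0.3]
opening: 85.2
```

Emit:
carry_out(
  motion=[1,-0.71,-0.176,0,-0.0016,1,-0.71,-0.18,0,-0.0016,1,-0.71,-0.183,0,-0.0016,1,-0.707,-0.187,0,-0.0016,1,-0.706,-0.19,0,-0.0016],
)

```text
t: 19.63
position: [540.0, 145.9, 165.3]
eef_rot: [0.755, -0.655, -0.001, 0.001]
contact_force: [0.6, -0.4, 0.6]
opening: 85.2
```

Emit:
carry_out(
  motion=[1,0,0,0,0,1,0,0,0,0,1,0,0,0,0],
)

```text
t: 19.88
position: [540.2, 143.8, 165.6]
eef_rot: [0.755, -0.655, -0.001, 0.001]
contact_force: [0.5, -0.5, -0.7]
opening: 85.5
```

Run:
```python
from h import *
o=st(); x=R.from_quat(o['eef_rot']).as_matrix()[:,0]; print(np.arctan2(x[1],x[0])+np.pi/2)
w=snap('wrist','w13')
m=comp(colmask(w,'red'),proj(w,[545,146,90])[0]); print(m.sum())
print(fit([(w,m)],[544.7,145.5,.14],pitch=np.pi/6,zfix=lambda *a:87.8))
plan([540.2,144.9,73],0.14+np.pi/2,op=1,step=23)
```

```text
{'t': 19.883, 'joints': [0.194, 0.161, 1.346, -0.0, 1.637, 1.623], 'joint_velocities': [-0.026, -0.013, 0.0, 0.001, 0.002, 0.001], 'effort': [1.208, -42.035, -35.935, 0.073, -0.006, 0.019], 'position': [540.213, 143.79, 165.608], 'eef_rot': [0.755, -0.655, -0.001, 0.001], 'contact_force': [0.512, -0.497, -0.693], 'wrist_torque': [0.019, -0.0, -0.021], 'opening': 85.51}
0.14177960170930426
15504.0
(array([5.44573228e+02, 1.45456380e+02, 1.40579920e-01]), np.float64(0.017519671469926834))
dist 93.0 turn -0.0deg rows 5
[1.0, -0.0068, -0.0009, 0.372, 0.0, 1.0, -0.0068, -0.0009, 0.372, 0.0, 1.0, -0.0068, -0.0009, 0.372, 0.0, 1.0, -0.0068, -0.0008, 0.372, 0.0, 1.0, -0.0068, -0.0008, 0.372, 0.0]
```

View pics/w13.png

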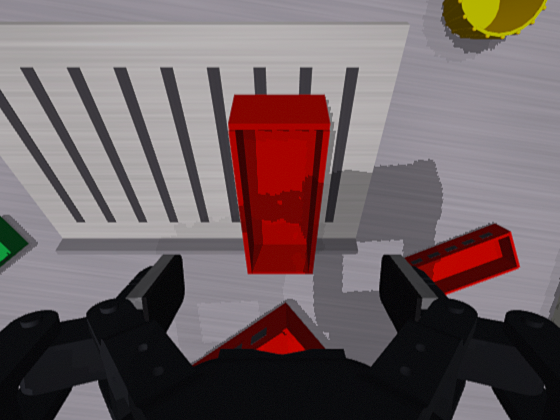

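Emit:
carry_out(
  motion=[1,-0.01,0,0.5,0,1,0,0,0.5,0,1,0,0,0.45,0,1,0,0,0.3,0,1,0,0,0.05,0],
)

```text
t: 20.35
position: [538.7, 142.8, 73.2]
eef_rot: [0.755, -0.656, -0.002, 0.003]
contact_force: [0.1, -0.2, -0.2]
opening: 85.6
```

Emit:
carry_out(
  motion=[1,0,0,0,0,1,0,0,0,0,1,0,0,0,0],
)

```text
t: 20.6
position: [541.7, 144.4, 78.8]
eef_rot: [0.755, -0.656, 0.001, -0.001]
contact_force: [0.5, 0.6, 0.4]
opening: 85.1
```

Emit:
carry_out(
  motion=[1,0,0.01,0.08,0,1,0,0,0,0,1,0,0,0,0,0.6,0,0,0,0,0.4,0,0,0,0],
)

```text
t: 21.02
position: [540.2, 144.6, 73.2]
eef_rot: [0.755, -0.655, 0.0, -0.0]
contact_force: [-0.9, 0.0, -0.2]
opening: 63.8
```

Emit:
carry_out(
  motion=[0.3,0,0,0,0,0.1,0,0,0,0,-1,0,0,0,0,-1,0,0,0,0],
)

```text
t: 21.35
position: [540.4, 144.7, 74.3]
eef_rot: [0.755, -0.655, 0.0, -0.0]
contact_force: [-3.3, -0.6, 6.5]
opening: 54.8
```

Emit:
carry_out(
  motion=[-1,0,0,-0.15,0,-1,0,0,-0.4,0,-1,0,0,-0.7,0,-1,0,0,-0.7,0,-1,0,0,-0.3,0],
)

```text
t: 21.77
position: [541.5, 144.8, 191.0]
eef_rot: [0.755, -0.655, 0.002, -0.003]
contact_force: [0.8, -1.3, -1.0]
opening: 54.7
```

Run:
```python
from h import *
o=st()
w=snap('wrist','w14')
plan([622,-120,170],0.095+np.pi/2,op=-1,step=35)
```

```text
{'t': 21.767, 'joints': [0.196, 0.148, 1.309, -0.0, 1.677, 1.625], 'joint_velocities': [-0.001, -0.043, -0.247, -0.0, 0.298, -0.0], 'effort': [-0.052, -38.903, -32.602, -0.006, 0.128, 0.0], 'position': [541.459, 144.84, 190.965], 'eef_rot': [0.755, -0.655, 0.002, -0.003], 'contact_force': [0.751, -1.276, -1.008], 'wrist_torque': [0.001, -0.064, 0.039], 'opening': 54.664}
dist 277.7 turn -2.7deg rows 8
[-1.0, 0.684, -0.1033, 0.0578, 0.0019, -1.0, 0.6834, -0.1073, 0.0578, 0.0019, -1.0, 0.6827, -0.1112, 0.0578, 0.0019, -1.0, 0.6821, -0.1152, 0.0578, 0.0019, -1.0, 0.6814, -0.1192, 0.0578, 0.0019]
[-1.0, 0.6807, -0.1231, 0.0578, 0.0019, -1.0, 0.68, -0.1271, 0.0578, 0.0019, -1.0, 0.6792, -0.131, 0.0578, 0.0019]
```

View pics/w14.png

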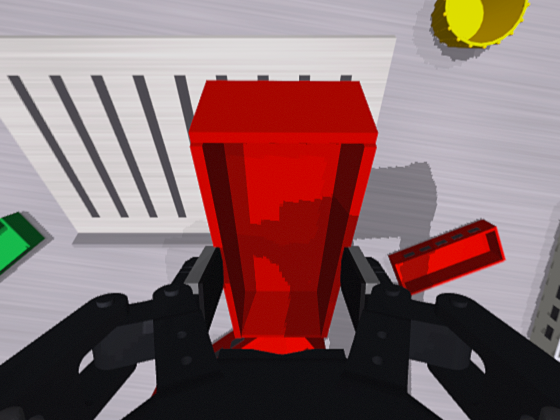

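Emit:
carry_out(
  motion=[-1,0.684,-0.1,0,0.002,-1,0.683,-0.107,0,0.002,-1,0.683,-0.11,0,0.002,-1,0.682,-0.115,0,0.002,-1,0.681,-0.12,0,0.002],
)

```text
t: 22.23
position: [589.2, -22.6, 184.1]
eef_rot: [0.745, -0.667, -0.001, 0.001]
contact_force: [0.1, -0.1, -2.7]
opening: 54.3
```

Emit:
carry_out(
  motion=[-1,0.68,-0.123,0,0.002,-1,0.68,-0.127,0.2,0.002,-1,0.68,-0.13,0.4,0.001,-1,0,0,0.7,0,-1,0,0,0.7,0],
)

```text
t: 22.65
position: [619.0, -122.9, 83.7]
eef_rot: [0.739, -0.674, 0.0, -0.0]
contact_force: [0.2, -0.1, -2.7]
opening: 54.2
```

Emit:
carry_out(
  motion=[-1,0,0,0.4,0,-1,0,0,0.2,0,-1,0,0,0,0],
)

```text
t: 22.9
position: [616.8, -120.1, 51.5]
eef_rot: [0.74, -0.673, -0.003, 0.002]
contact_force: [-0.3, 0.1, -1.9]
opening: 54.4
```

Emit:
carry_out(
  motion=[-1,0,0,0.15,0,-1,0,0,0.15,0,-1,0,0,0.05,0],
)

```text
t: 23.15
position: [619.5, -120.6, 38.4]
eef_rot: [0.74, -0.673, 0.001, -0.0]
contact_force: [0.6, -0.4, -1.3]
opening: 54.4
```

Emit:
carry_out(
  motion=[-1,0,0,0.1,0,-1,0,0,0.1,0],
)

```text
t: 23.32
position: [619.9, -120.8, 29.1]
eef_rot: [0.74, -0.673, 0.001, -0.001]
contact_force: [1.1, 1.1, 0.3]
opening: 54.1
```

Emit:
carry_out(
  motion=[-1,0,0,0.1,0,-1,0,0,0.05,0],
)

```text
t: 23.48
position: [620.1, -120.7, 21.2]
eef_rot: [0.74, -0.673, 0.001, -0.001]
contact_force: [4.3, -0.1, 5.9]
opening: 54.6
```

Emit:
carry_out(
  motion=[-1,0,0,0.1,0,-1,0,0,0.1,0],
)

```text
t: 23.65
position: [622.0, -120.9, 13.5]
eef_rot: [0.74, -0.673, 0.003, -0.002]
contact_force: [6.4, 0.8, 11.0]
opening: 54.2
```

Emit:
carry_out(
  motion=[-1,0,0,0.08,0,-1,0,0,0.02,0],
)

```text
t: 23.82
position: [619.7, -120.6, 6.3]
eef_rot: [0.74, -0.673, 0.001, -0.0]
contact_force: [0.4, -0.2, -0.5]
opening: 42.1
```

Emit:
carry_out(
  motion=[-1,0,0,0.03,0,-1,0,0,0.02,0],
)

```text
t: 23.98
position: [618.3, -120.3, 2.4]
eef_rot: [0.74, -0.673, -0.001, 0.0]
contact_force: [-0.0, 1.0, 1.6]
opening: 15.8
```

Run:
```python
from h import *
st(); d=snap('side','d15'); w=snap('wrist','w15')
cv2.imwrite('pics/d15c.png',cv2.resize(d['color'][100:240,230:400,::-1],None,fx=4,fy=4,interpolation=cv2.INTER_CUBIC))
```

```text
{'t': 23.983, 'joints': [-0.251, 0.483, 1.286, 0.0, 1.375, 1.225], 'joint_velocities': [0.0, 0.013, 0.008, 0.005, -0.02, 0.001], 'effort': [-1.147, -51.855, -33.304, -0.5, -0.183, -0.019], 'position': [618.348, -120.294, 2.379], 'eef_rot': [0.74, -0.673, -0.001, 0.0], 'contact_force': [-0.045, 0.974, 1.587], 'wrist_torque': [0.219, 0.074, -0.05], 'opening': 15.788}
```

View pics/d15c.png

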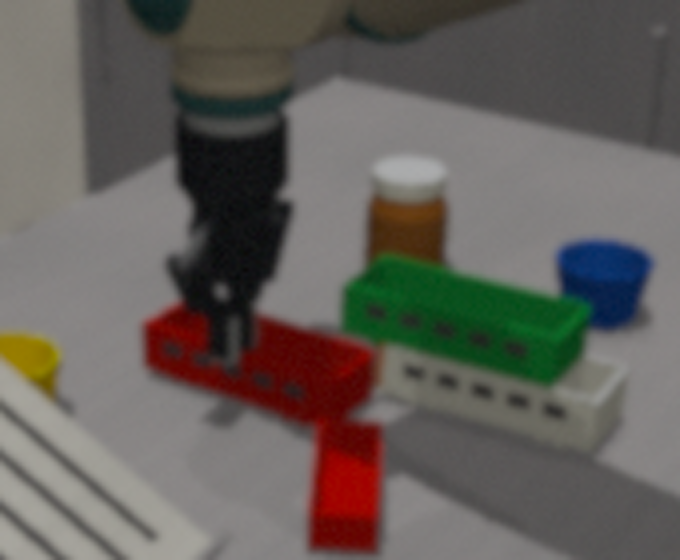

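View pics/w15.png

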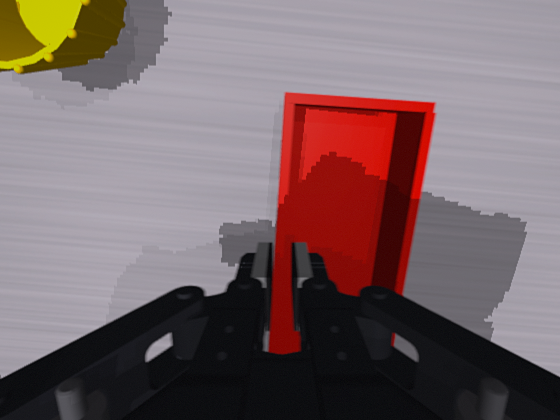

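Emit:
carry_out(
  motion=[-0.3,0,0,0,0,-0.2,0,0,-0.05,0,-0.2,0,0,-0.2,0,-0.2,0,0,-0.6,0,0,0,0,-0.7,0],
)

```text
t: 24.5
position: [617.4, -120.4, 79.6]
eef_rot: [0.74, -0.673, -0.002, 0.001]
contact_force: [0.3, -0.6, 0.3]
opening: 42.2
```

Emit:
carry_out(
  motion=[1,0,0,-0.7,0,1,0,0,-0.6,0,1,0,0,0,0,1,0,0,0,0],
)

```text
t: 24.83
position: [620.2, -121.0, 149.3]
eef_rot: [0.74, -0.673, 0.003, -0.001]
contact_force: [0.4, 0.7, -1.1]
opening: 85.5
```

Run:
```python
from h import *
import pickle
st(); d=snap('side','d16'); w=snap('wrist','w16'); s=snap('scene','s16'); pickle.dump((d,w,s),open('v16.pkl','wb'))
cv2.imwrite('pics/d16c.png',cv2.resize(d['color'][100:240,230:400,::-1],None,fx=4,fy=4,interpolation=cv2.INTER_CUBIC))
m=comp(colmask(w,'red'),proj(w,[618,-145,20])[0]); print(m.sum(),cv2.boundingRect(m.astype(np.uint8)))
print(fit([(w,m)],[612,-145,.1],pitch=0,zfix=lambda *a:22.5))
```

```text
{'t': 24.833, 'joints': [-0.251, 0.367, 1.135, -0.0, 1.634, 1.225], 'joint_velocities': [-0.002, 0.047, 0.07, -0.001, -0.016, 0.0], 'effort': [0.031, -52.872, -37.982, 0.001, 0.111, 0.0], 'position': [620.237, -121.031, 149.335], 'eef_rot': [0.74, -0.673, 0.003, -0.001], 'contact_force': [0.375, 0.747, -1.094], 'wrist_torque': [-0.005, 0.041, 0.004], 'opening': 85.51}
11987.0 (279, 105, 73, 177)
(array([ 6.17776649e+02, -1.49127537e+02,  9.11992466e-02]), np.float64(0.013686702586710453))
```

View pics/d16c.png

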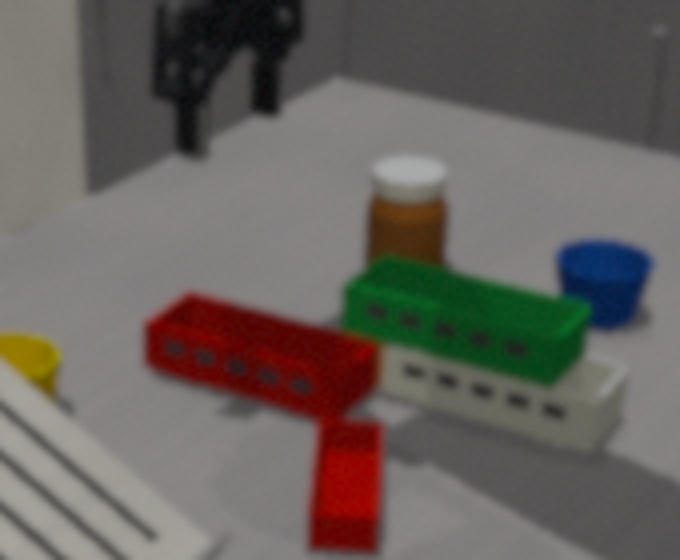

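View pics/w16.png

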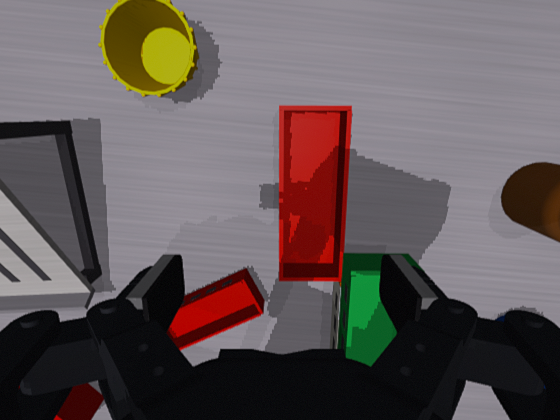

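Run:
```python
from h import *
import pickle
d0,w0,s0=pickle.load(open('v12.pkl','rb')); d1,w1,s1=pickle.load(open('v16.pkl','rb'))
a=np.hstack([q['color'][150:215,310:395] for q in (d0,d1)]); cv2.imwrite('pics/cmp.png',cv2.resize(a[:,:,::-1],None,fx=4.5,fy=4.5,interpolation=cv2.INTER_CUBIC))
for nm,a,b,c in (('side',d0,d1,(330,395,160,212)),('scene',s0,s1,(185,222,205,258))):
    g=[cv2.cvtColor(q['color'],cv2.COLOR_RGB2GRAY)[c[2]:c[3],c[0]:c[1]].astype(np.float32) for q in (a,b)]
    print(nm,cv2.phaseCorrelate(g[0],g[1],cv2.createHanningWindow(g[0].shape[::-1],cv2.CV_32F)))
    m0,m1=[comp(colmask(q,'green'),proj(q,[494,-218,65])[0]) for q in (a,b)]
    f0,f1=[fit([(q,m)],[494,-218,.09],pitch=0,zfix=lambda *a:60.5)[0].round(3) for q,m in ((a,m0),(b,m1))]; print(f0,f1)
print(proj(d1,[540,-185,20]),proj(d1,[540,-185,45]))
```

```text
side ((-0.10949909972579519, -0.08056143718956221), 0.9751827733997455)
[ 4.96852e+02 -2.27670e+02  8.80000e-02] [ 4.96234e+02 -2.28219e+02  8.80000e-02]
scene ((-0.1742864777057207, 0.14907557418017703), 0.4444472387984947)
[ 4.93100e+02 -2.20375e+02  9.70000e-02] [ 4.92871e+02 -2.20042e+02  1.03000e-01]
[[323.15602139 193.0741783 ]] [[323.53585374 185.24309769]]
```

View pics/cmp.png

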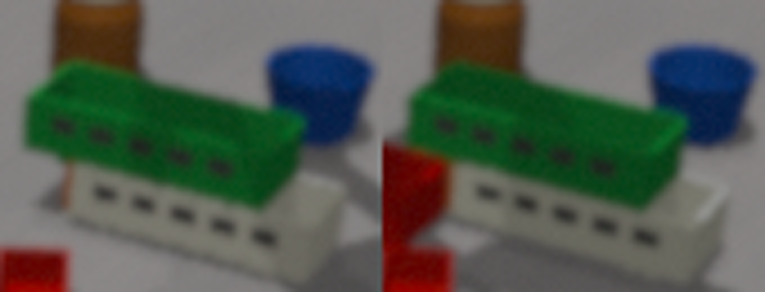

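Run:
```python
from h import *
plan([618.5,-147.5,75],0.092+np.pi/2,op=1,step=38)
```

```text
dist 74.2 turn -0.1deg rows 2
[1.0, 0.2697, 0.0212, 0.6909, 0.0004, 1.0, 0.2697, 0.0209, 0.6909, 0.0004]
```

Emit:
carry_out(
  motion=[1,0.27,0.02,0.4,0,1,0.27,0.02,0.5,0,1,0,0,0.5,0,1,0,0,0,0,1,0,0,0,0],
)

```text
t: 25.4
position: [617.9, -147.2, 73.0]
eef_rot: [0.74, -0.673, -0.003, 0.001]
contact_force: [-1.1, 0.1, -0.1]
opening: 85.3
```

Emit:
carry_out(
  motion=[1,0,0,0,0,1,0,0,0,0],
)

```text
t: 25.57
position: [620.5, -147.6, 77.7]
eef_rot: [0.74, -0.673, 0.001, -0.001]
contact_force: [-0.1, -0.1, -0.0]
opening: 85.4
```

Run:
```python
from h import *
w=snap('wrist','w17')
o=st(); x=R.from_quat(o['eef_rot']).as_matrix()[:,0]; print(np.arctan2(x[1],x[0])+np.pi/2)
plan([618.5,-147.5,3.5],0.092+np.pi/2,op=1,step=18)
```

```text
{'t': 25.617, 'joints': [-0.291, 0.428, 1.201, -0.0, 1.509, 1.184], 'joint_velocities': [-0.002, 0.001, 0.003, 0.001, -0.004, 0.0], 'effort': [-0.077, -51.075, -34.45, -0.002, 0.005, 0.001], 'position': [620.543, -147.575, 77.694], 'eef_rot': [0.74, -0.673, 0.001, -0.001], 'contact_force': [0.816, 0.636, 0.727], 'wrist_torque': [0.008, -0.024, -0.049], 'opening': 85.23}
0.09494369917837586
dist 74.2 turn -0.2deg rows 5
[1.0, -0.0014, 0.009, 0.2967, 0.0002, 1.0, -0.0014, 0.009, 0.2967, 0.0002, 1.0, -0.0014, 0.009, 0.2967, 0.0002, 1.0, -0.0014, 0.009, 0.2967, 0.0002, 1.0, -0.0014, 0.009, 0.2967, 0.0002]
```

View pics/w17.png

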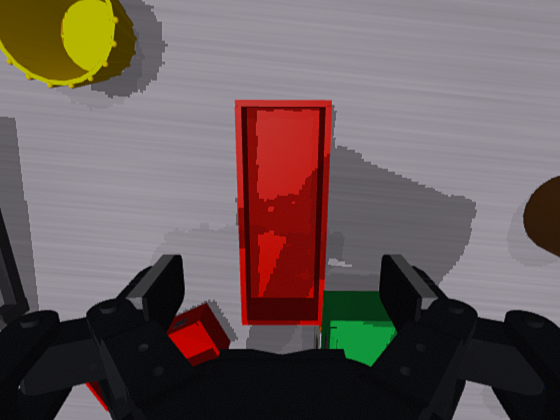

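Emit:
carry_out(
  motion=[1,0,0.01,0.4,0,1,0,0.01,0.4,0,1,0,0,0.4,0,1,0,0,0.2,0,1,0,0,0,0],
)

```text
t: 26.03
position: [617.4, -147.2, 3.6]
eef_rot: [0.74, -0.673, -0.002, 0.001]
contact_force: [-0.3, -0.8, 1.0]
opening: 85.5
```

Emit:
carry_out(
  motion=[1,0,0,0,0,1,0,0,0,0,1,0,0,0,0],
)

```text
t: 26.28
position: [619.7, -148.1, 7.6]
eef_rot: [0.74, -0.673, 0.001, -0.001]
contact_force: [-0.5, -0.9, 0.3]
opening: 85.6
```

Emit:
carry_out(
  motion=[1,-0.01,0.01,0.06,0,1,0,0,0,0,1,0,0,0,0,0.6,0,0,0,0,0.45,0,0,0,0],
)

```text
t: 26.7
position: [618.0, -147.4, 2.6]
eef_rot: [0.74, -0.673, 0.0, 0.0]
contact_force: [0.3, -0.4, 0.0]
opening: 63.7
```

Emit:
carry_out(
  motion=[0.3,0,0,0,0,0.1,0,0,0,0,-1,0,0,0,0,-1,0,0,0,0],
)

```text
t: 27.03
position: [618.4, -147.5, 3.5]
eef_rot: [0.74, -0.673, 0.001, -0.0]
contact_force: [-1.4, -0.2, 5.3]
opening: 56.8
```

Run:
```python
from h import *
w=snap('wrist','w18')
o=st(); x=R.from_quat(o['eef_rot']).as_matrix()[:,0]; print(np.arctan2(x[1],x[0])+np.pi/2)
```

```text
{'t': 27.083, 'joints': [-0.292, 0.494, 1.268, -0.0, 1.378, 1.184], 'joint_velocities': [0.001, 0.0, 0.0, 0.0, 0.001, -0.001], 'effort': [0.019, -49.319, -31.473, -0.011, -0.455, -0.001], 'position': [618.432, -147.46, 3.537], 'eef_rot': [0.74, -0.673, 0.001, -0.0], 'contact_force': [-1.915, 1.47, 4.721], 'wrist_torque': [0.162, 0.327, -0.021], 'opening': 56.697}
0.09438789451869867
```

View pics/w18.png

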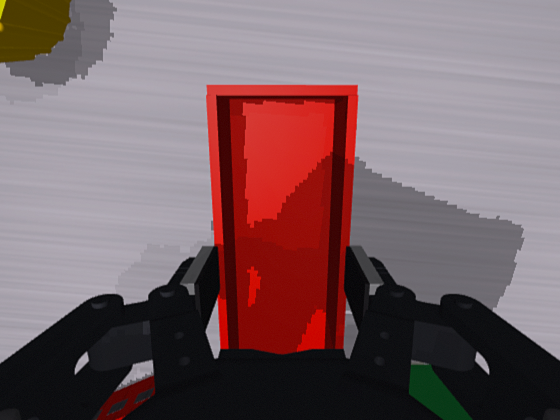

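Emit:
carry_out(
  motion=[-1,0,0,-0.02,0,-1,-0.02,-0.05,0,0,-1,-0.08,-0.08,0,0,-1,-0.12,-0.08,0,0,-1,-0.12,0,0,0],
)

```text
t: 27.5
position: [627.8, -129.0, 3.6]
eef_rot: [0.74, -0.673, 0.001, -0.0]
contact_force: [1.3, -1.4, 2.0]
opening: 56.7
```

Emit:
carry_out(
  motion=[-1,-0.06,0,0,0,-1,0,0,0,0],
)

```text
t: 27.67
position: [627.0, -125.1, 3.6]
eef_rot: [0.74, -0.673, 0.0, -0.001]
contact_force: [1.5, 2.6, 2.2]
opening: 57.0
```

Emit:
carry_out(
  motion=[-1,0,0,-0.2,0,-1,0,0,-0.6,0,-1,0,0,-0.7,0,-1,0,0,-0.7,0,-1,0,0,-0.3,0],
)

```text
t: 28.08
position: [627.8, -126.6, 134.5]
eef_rot: [0.74, -0.673, 0.003, -0.002]
contact_force: [0.3, -0.0, -1.1]
opening: 56.5
```

Run:
```python
from h import *
o=st(); x=R.from_quat(o['eef_rot']).as_matrix()[:,0]; print(np.arctan2(x[1],x[0])+np.pi/2)
d=snap('side','d19')
cv2.imwrite('pics/d19c.png',cv2.resize(d['color'][100:240,230:400,::-1],None,fx=4,fy=4,interpolation=cv2.INTER_CUBIC))
plan([464.4,-221,128],0.091+np.pi/2,op=-1,step=34)
```

```text
{'t': 28.083, 'joints': [-0.257, 0.398, 1.125, 0.0, 1.612, 1.22], 'joint_velocities': [-0.002, -0.073, -0.2, -0.002, 0.284, 0.001], 'effort': [-0.026, -47.176, -31.835, -0.006, 0.192, 0.0], 'position': [627.843, -126.637, 134.507], 'eef_rot': [0.74, -0.673, 0.003, -0.002], 'contact_force': [0.258, -0.004, -1.057], 'wrist_torque': [-0.026, -0.061, -0.036], 'opening': 56.547}
0.09447684495892195
dist 189.6 turn -0.2deg rows 6
[-1.0, 0.2606, 0.5752, 0.0236, 0.0002, -1.0, 0.2609, 0.575, 0.0236, 0.0002, -1.0, 0.2612, 0.5749, 0.0236, 0.0002, -1.0, 0.2616, 0.5747, 0.0236, 0.0002, -1.0, 0.2619, 0.5746, 0.0236, 0.0002]
[-1.0, 0.2622, 0.5744, 0.0236, 0.0002]
```

View pics/d19c.png

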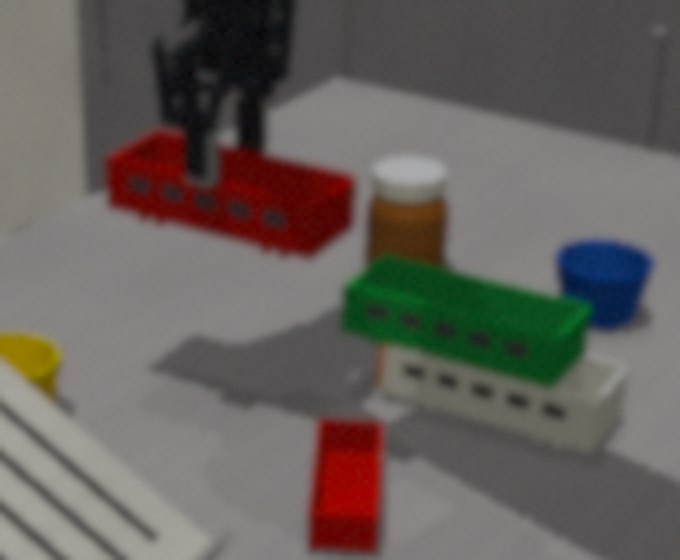

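Emit:
carry_out(
  motion=[-1,0.26,0.57,0,0,-1,0.26,0.575,0,0.001,-1,0.26,0.575,0,0,-1,0.26,0.575,0,0,-1,0.26,0.57,0,0],
)

```text
t: 28.55
position: [487.7, -204.4, 126.9]
eef_rot: [0.739, -0.674, -0.001, 0.0]
contact_force: [0.8, -1.4, -2.7]
opening: 56.8
```

Emit:
carry_out(
  motion=[-1,0.26,0.57,0,0,-1,0,0,0,0,-1,0,0,0,0,-1,0,0,0,0],
)

```text
t: 28.88
position: [462.6, -219.5, 127.8]
eef_rot: [0.739, -0.674, -0.001, -0.0]
contact_force: [-1.0, 0.2, -1.6]
opening: 56.5
```

Run:
```python
from h import *
o=st(); x=R.from_quat(o['eef_rot']).as_matrix()[:,0]; print(np.arctan2(x[1],x[0])+np.pi/2)
plan([464.8,-221.0,98],0.091+np.pi/2,op=-1,n=1)
```

```text
{'t': 28.883, 'joints': [-0.515, 0.048, 1.542, 0.0, 1.552, 0.964], 'joint_velocities': [0.019, 0.015, -0.019, -0.003, -0.001, 0.0], 'effort': [-0.782, -38.537, -35.699, -0.055, 0.04, -0.017], 'position': [462.605, -219.515, 127.846], 'eef_rot': [0.739, -0.674, -0.001, -0.0], 'contact_force': [-1.042, 0.219, -1.627], 'wrist_torque': [0.017, -0.039, 0.013], 'opening': 56.541}
0.09103420332028733
dist 30.0 turn -0.0deg rows 1
[-1.0, 0.0342, -0.0414, 0.5969, 0.0]
```

Emit:
carry_out(
  motion=[-1,0.02,-0.02,0.2,0,-1,0,0,0.35,0,-1,0,0,0,0,-1,0,0,0,0,-1,0,0,0,0],
)

```text
t: 29.3
position: [464.2, -220.5, 101.1]
eef_rot: [0.739, -0.674, -0.0, 0.0]
contact_force: [1.0, -0.1, -1.8]
opening: 56.9
```

Emit:
carry_out(
  motion=[-1,0,0,0,0,-1,0,0,0,0],
)

```text
t: 29.47
position: [464.4, -220.9, 101.9]
eef_rot: [0.739, -0.674, 0.001, -0.0]
contact_force: [-0.6, -0.1, -0.7]
opening: 56.5
```

Run:
```python
from h import *
o=st(); x=R.from_quat(o['eef_rot']).as_matrix()[:,0]; print(np.arctan2(x[1],x[0])+np.pi/2)
plan([464.8,-221.0,87],0.091+np.pi/2,op=-1,n=1)
d=snap('side','d20')
cv2.imwrite('pics/d20c.png',cv2.resize(d['color'][100:240,280:430,::-1],None,fx=4,fy=4,interpolation=cv2.INTER_CUBIC))
```

```text
{'t': 29.467, 'joints': [-0.516, 0.071, 1.571, -0.0, 1.497, 0.963], 'joint_velocities': [-0.002, -0.001, 0.005, 0.001, -0.001, -0.002], 'effort': [0.058, -38.354, -35.518, 0.002, 0.002, 0.001], 'position': [464.356, -220.943, 101.852], 'eef_rot': [0.739, -0.674, 0.001, -0.0], 'contact_force': [-0.561, -0.064, -0.684], 'wrist_torque': [-0.002, 0.026, 0.007], 'opening': 56.522}
0.09154543812229621
dist 14.9 turn -0.0deg rows 1
[-1.0, 0.0017, -0.0084, 0.2971, 0.0002]
```

View pics/d20c.png

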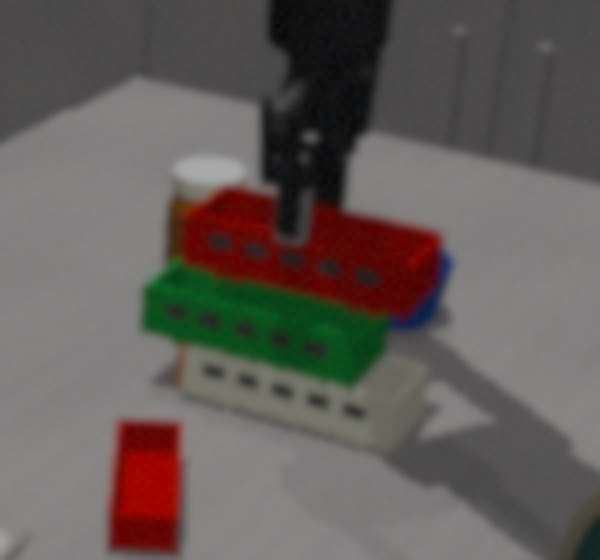

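Emit:
carry_out(
  motion=[-1,0,-0.008,0.2,0,-1,0,0,0.08,0,-1,0,0,0,0,-1,0,0,0,0,-1,0,0,0,0],
)

```text
t: 29.93
position: [464.2, -220.8, 87.0]
eef_rot: [0.739, -0.674, 0.0, 0.0]
contact_force: [-0.0, 0.1, -2.0]
opening: 56.8
```

Emit:
carry_out(
  motion=[-1,0,0,0.03,0,-1,0,0,0,0],
)

```text
t: 30.1
position: [464.2, -220.8, 85.5]
eef_rot: [0.739, -0.674, 0.0, 0.0]
contact_force: [0.1, -0.5, -2.1]
opening: 56.3
```

Emit:
carry_out(
  motion=[-1,0,0,0.03,0,-1,0,0,0,0],
)

```text
t: 30.27
position: [464.1, -220.7, 83.8]
eef_rot: [0.739, -0.674, -0.0, 0.0]
contact_force: [-0.1, -0.7, -2.2]
opening: 56.6
```

Emit:
carry_out(
  motion=[-1,0,0,0.03,0,-1,0,0,0,0],
)

```text
t: 30.43
position: [464.1, -220.7, 82.3]
eef_rot: [0.739, -0.674, -0.0, 0.0]
contact_force: [0.5, 0.3, -2.1]
opening: 56.8
```

Emit:
carry_out(
  motion=[-1,0,0,0.03,0,-1,0,0,0,0],
)

```text
t: 30.6
position: [464.1, -220.7, 80.7]
eef_rot: [0.739, -0.674, -0.0, 0.0]
contact_force: [-0.5, -0.1, -1.6]
opening: 56.9
```

Emit:
carry_out(
  motion=[-1,0,0,0.02,0,-1,0,0,0,0],
)

```text
t: 30.77
position: [464.1, -220.8, 79.8]
eef_rot: [0.739, -0.674, -0.0, 0.0]
contact_force: [-0.4, 0.3, -1.1]
opening: 57.1
```

Emit:
carry_out(
  motion=[-1,0,0,0.015,0,-1,0,0,0,0],
)

```text
t: 30.93
position: [464.3, -220.9, 79.6]
eef_rot: [0.739, -0.674, 0.0, -0.0]
contact_force: [-0.6, -0.2, 1.2]
opening: 56.4
```

Emit:
carry_out(
  motion=[-1,0,0,-0.03,0,-1,0,0,0,0,-1,0,0.01,0,0,-1,0,0,0,0],
)

```text
t: 31.27
position: [463.6, -220.8, 80.7]
eef_rot: [0.739, -0.674, -0.0, 0.0]
contact_force: [0.8, -0.2, -2.0]
opening: 56.6
```

Emit:
carry_out(
  motion=[-1,0,0.006,0,0,-1,0,0,0,0],
)

```text
t: 31.43
position: [463.3, -220.8, 80.7]
eef_rot: [0.739, -0.674, -0.0, 0.0]
contact_force: [-0.5, -0.4, -2.4]
opening: 56.9
```

Emit:
carry_out(
  motion=[-1,0,0.006,0,0,-1,0,0,0,0],
)

```text
t: 31.6
position: [463.1, -220.9, 80.7]
eef_rot: [0.739, -0.674, 0.0, 0.0]
contact_force: [-0.7, -0.1, -1.7]
opening: 56.6
```

Emit:
carry_out(
  motion=[-1,0,0.005,0,0,-1,0,0,0,0],
)

```text
t: 31.77
position: [462.8, -220.9, 80.8]
eef_rot: [0.739, -0.674, 0.0, 0.0]
contact_force: [-0.7, -0.4, -0.9]
opening: 56.7
```

Emit:
carry_out(
  motion=[-1,0,0,0,0],
)

```text
t: 31.85
position: [462.8, -220.9, 80.8]
eef_rot: [0.739, -0.674, 0.0, 0.0]
contact_force: [-0.1, 0.4, -1.9]
opening: 56.5
```

Emit:
carry_out(
  motion=[-1,0,0.005,0,0,-1,0,0,0,0],
)

```text
t: 32.02
position: [462.6, -220.9, 80.8]
eef_rot: [0.739, -0.674, 0.0, -0.0]
contact_force: [-1.0, 0.5, -2.4]
opening: 56.8
```

Emit:
carry_out(
  motion=[-1,0,0,0,0],
)

```text
t: 32.1
position: [462.6, -220.9, 80.8]
eef_rot: [0.739, -0.674, 0.0, -0.0]
contact_force: [-0.6, -0.2, -1.7]
opening: 56.9
```

Run:
```python
from h import *
import pickle
st()
d=snap('side','d21');s=snap('scene','s21'); pickle.dump((d,s),open('v21.pkl','wb'))
cv2.imwrite('pics/d21c.png',cv2.resize(d['color'][130:215,320:400,::-1],None,fx=7,fy=7,interpolation=cv2.INTER_CUBIC))
```

```text
{'t': 32.1, 'joints': [-0.518, 0.087, 1.599, -0.0, 1.456, 0.962], 'joint_velocities': [0.0, 0.0, -0.001, 0.001, 0.0, -0.0], 'effort': [-0.031, -38.735, -35.121, -0.022, 0.029, -0.004], 'position': [462.612, -220.925, 80.803], 'eef_rot': [0.739, -0.674, 0.0, -0.0], 'contact_force': [-0.625, -0.157, -1.706], 'wrist_torque': [0.011, -0.061, 0.03], 'opening': 56.925}
```

View pics/d21c.png

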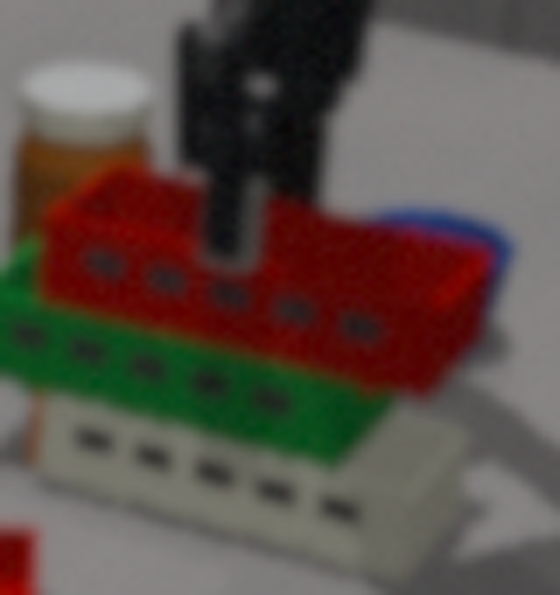

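Emit:
carry_out(
  motion=[-1,0,0.005,0,0,-1,0,0,0,0],
)

```text
t: 32.37
position: [462.4, -221.0, 80.9]
eef_rot: [0.739, -0.674, 0.0, -0.0]
contact_force: [0.5, 0.1, -0.9]
opening: 56.7
```

```bash
python3 -c "
from h import *
o=readout.get_obs();print(np.round(o['position'],2),np.round(o['contact_force'],2),np.round(o['wrist_torque'],3))"
```

```text
[ 462.45 -220.96   80.85] [ 0.47  0.14 -0.9 ] [ 0.078 -0.146 -0.127]
```

Emit:
carry_out(
  motion=[-1,0,0.005,0,0,-1,0,0,0,0],
)

```text
t: 32.53
position: [462.3, -221.0, 80.9]
eef_rot: [0.739, -0.674, 0.0, -0.0]
contact_force: [1.0, -0.3, -1.3]
opening: 56.4
```

```bash
python3 -c "
from h import *
o=readout.get_obs();print(np.round(o['position'],2),np.round(o['contact_force'],2),np.round(o['wrist_torque'],3))"
```

```text
[ 462.29 -221.01   80.94] [ 1.02 -0.31 -1.32] [ 0.073 -0.19  -0.01 ]
```

Emit:
carry_out(
  motion=[-1,0,0.005,0,0,-1,0,0,0,0],
)

```text
t: 32.7
position: [462.0, -221.1, 80.9]
eef_rot: [0.739, -0.674, 0.0, -0.0]
contact_force: [1.2, -0.9, -0.6]
opening: 56.7
```

```bash
python3 -c "
from h import *
import pickle
o=readout.get_obs();print(np.round(o['position'],2),np.round(o['contact_force'],2),np.round(o['wrist_torque'],3))
d0,s0=pickle.load(open('v21.pkl','rb')); d=snap('side','d22'); s=snap('scene','s22')
for nm,a,b,c in (('white/green',d0,d,(322,395,176,212)),('red',d0,d,(326,395,150,186)),('bg',d0,d,(300,350,200,260))):
    g=[cv2.cvtColor(q['color'],cv2.COLOR_RGB2GRAY)[c[2]:c[3],c[0]:c[1]].astype(np.float32) for q in (a,b)]
    print(nm,cv2.phaseCorrelate(g[0],g[1],cv2.createHanningWindow(g[0].shape[::-1],cv2.CV_32F)))
print(proj(d,[[480,-200,60],[479,-200,60]]))
"
```

```text
[ 461.98 -221.09   80.92] [ 1.16 -0.95 -0.62] [-0.054 -0.276 -0.023]
white/green ((0.5053284762536876, 0.0064070969493421615), 1.0409155012060094)
red ((0.22169312009923914, -0.08831497500071706), 1.14686812515612)
bg ((-0.03007556049003668, -0.1778143355237667), 1.0734548734029135)
[[345.3147685  184.42053985]
 [345.63443023 184.52178665]]
```

Emit:
carry_out(
  motion=[-1,0,-0.006,0.01,0,-1,0,0,0.015,0,-1,0,0,0,0],
)

```text
t: 33.05
position: [462.2, -221.0, 79.6]
eef_rot: [0.739, -0.674, 0.0, -0.0]
contact_force: [1.2, 0.1, -0.3]
opening: 56.6
```

```bash
python3 -c "
from h import *
o=readout.get_obs();print(np.round(o['position'],2),np.round(o['contact_force'],2),np.round(o['wrist_torque'],3))"
```

```text
[ 462.25 -220.98   79.61] [ 1.19  0.07 -0.29] [ 0.008 -0.195  0.005]
```

Emit:
carry_out(
  motion=[0.3,0,0,0,0,0.5,0,0,0,0,0.7,0,0,0,0,1,0,0,0,0,1,0,0,0,0],
)

```text
t: 33.47
position: [462.1, -221.0, 79.5]
eef_rot: [0.739, -0.674, 0.0, 0.0]
contact_force: [-0.2, 0.3, -0.2]
opening: 85.3
```

Emit:
carry_out(
  motion=[1,0,0,-0.2,0,1,0,0,-0.5,0,1,0,0,-0.7,0,1,0,0,-0.6,0,1,0,0,-0.2,0],
)

```text
t: 33.88
position: [463.7, -221.8, 195.9]
eef_rot: [0.739, -0.674, 0.004, -0.001]
contact_force: [-0.1, 0.6, 0.8]
opening: 85.6
```

Emit:
carry_out(
  motion=[1,0,0,0,0,1,0,0,0,0,1,0,0,0,0],
)

```text
t: 34.13
position: [461.5, -220.6, 187.7]
eef_rot: [0.739, -0.674, -0.001, 0.0]
contact_force: [-0.1, -0.6, 0.5]
opening: 85.5
```

Run:
```python
from h import *
import pickle
st()
d=snap('side','d23');w=snap('wrist','w23');s=snap('scene','s23'); pickle.dump((d,w,s),open('v23.pkl','wb'))
cv2.imwrite('pics/d23c.png',cv2.resize(d['color'][130:225,310:410,::-1],None,fx=6,fy=6,interpolation=cv2.INTER_CUBIC))
m=comp(colmask(w,'red'),proj(w,[463,-221,110])[0]); r,f=fit([(w,m)],[463,-221,.09],pitch=0,zfix=lambda *a:98.5); print(m.sum(),r.round(3),f)
```

```text
{'t': 34.133, 'joints': [-0.518, 0.019, 1.453, -0.0, 1.673, 0.961], 'joint_velocities': [-0.001, 0.01, 0.01, -0.001, 0.002, 0.0], 'effort': [0.016, -38.008, -37.138, -0.0, 0.01, -0.0], 'position': [461.451, -220.58, 187.653], 'eef_rot': [0.739, -0.674, -0.001, 0.0], 'contact_force': [-0.142, -0.607, 0.479], 'wrist_torque': [0.018, -0.005, 0.016], 'opening': 85.473}
15667.0 [ 4.62196e+02 -2.21698e+02  9.00000e-02] 0.011481138877570629
```

View pics/d23c.png

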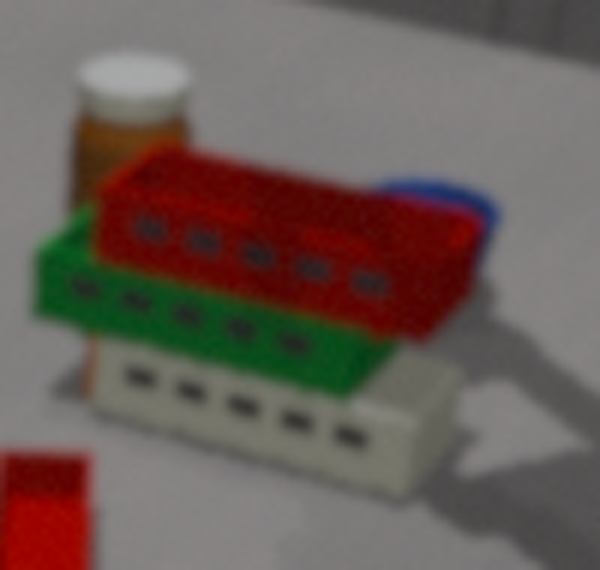

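View pics/w23.png

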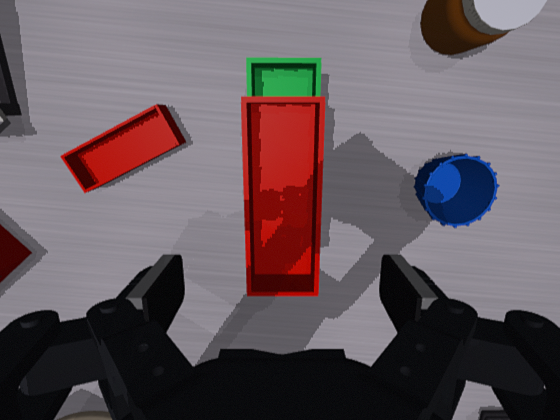

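Run:
```python
from h import *
import pickle
d,w,s=pickle.load(open('v23.pkl','rb'))
h=cv2.cvtColor(w['color'],cv2.COLOR_RGB2HSV)
g=((h[...,0]>45)&(h[...,0]<80)&(h[...,1]>90)).astype(np.uint8); g[130:]=0
mr=comp(colmask(w,'red'),(283,200))
M=np.clip(comp(cv2.morphologyEx(g,cv2.MORPH_CLOSE,np.ones((5,5))),(283,75))+mr,0,1)
hr=hullmask(w,tray(462.2,-221.7,98.5,.09,0))
c=lambda v: np.abs(np.maximum(hr,hullmask(w,tray(v[0],v[1],60.5,.09,0)))-M)[:140].sum()
for x in np.arange(492.5,496.1,.5): print(x,round(min(c((x,y)) for y in np.arange(-220,-217,.5)),1))
# white in side/scene vs initial
d0,w0,s0=pickle.load(open('v12.pkl','rb'))
for nm,a,b,q in (('side',d0,d,(330,395,183,212)),('jar/blue',d0,d,(315,345,140,170))):
    G=[cv2.cvtColor(k['color'],cv2.COLOR_RGB2GRAY)[q[2]:q[3],q[0]:q[1]].astype(np.float32) for k in (a,b)]
    print(nm,cv2.phaseCorrelate(G[0],G[1],cv2.createHanningWindow(G[0].shape[::-1],cv2.CV_32F)))
a=np.hstack([k['color'][165:215,325:395] for k in (d0,d)]); cv2.imwrite('pics/cmp2.png',cv2.resize(a[:,:,::-1],None,fx=5.5,fy=5.5,interpolation=cv2.INTER_CUBIC))
```

```text
492.5 209.2
493.0 154.6
493.5 135.6
494.0 172.5
494.5 228.5
495.0 291.0
495.5 328.8
496.0 385.8
side ((-0.27057598271699135, 0.08025535386669524), 0.8881172595200715)
jar/blue ((0.35151705455167104, 0.046714861987753764), 0.5855662663777669)
```

View pics/cmp2.png

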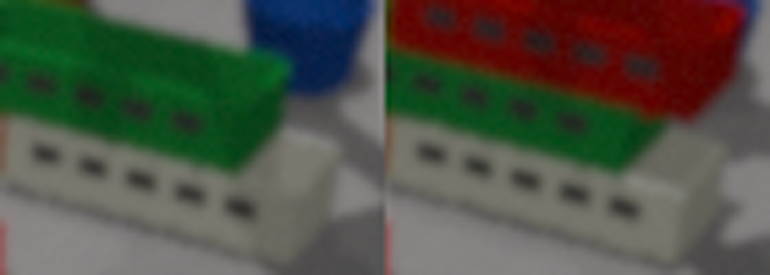

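Run:
```python
from h import *
st(); plan([557.2,-213,150],0.09+np.pi/2,op=-1,n=4)
```

```text
{'t': 34.283, 'joints': [-0.518, 0.019, 1.452, -0.0, 1.673, 0.961], 'joint_velocities': [0.001, -0.003, -0.009, -0.001, 0.004, -0.0], 'effort': [0.004, -36.911, -36.038, -0.0, 0.007, -0.0], 'position': [461.53, -220.627, 187.793], 'eef_rot': [0.739, -0.674, -0.001, 0.0], 'contact_force': [-0.299, -0.419, -0.205], 'wrist_torque': [0.007, -0.037, -0.003], 'opening': 85.191}
dist 103.1 turn -0.1deg rows 4
[-1.0, 0.0059, -0.4803, 0.1878, 0.0001, -1.0, 0.0058, -0.4803, 0.1878, 0.0001, -1.0, 0.0056, -0.4803, 0.1878, 0.0001, -1.0, 0.0055, -0.4803, 0.1878, 0.0001]
```

Emit:
carry_out(
  motion=[-1,0.006,-0.48,0,0,-1,0.006,-0.48,0,0,-1,0.006,-0.48,0.1,0,-1,0.006,-0.48,0.2,0,-1,0,0,0.2,0],
)

```text
t: 34.7
position: [560.1, -212.5, 162.0]
eef_rot: [0.739, -0.674, -0.001, -0.0]
contact_force: [0.2, 0.2, 0.4]
opening: 26.0
```

Emit:
carry_out(
  motion=[-1,0,0,0.1,0,-1,0,0,0,0,-1,0,0,0,0,-1,0,0,0,0],
)

```text
t: 35.03
position: [557.5, -213.8, 160.5]
eef_rot: [0.738, -0.674, 0.001, -0.0]
contact_force: [0.5, 0.1, 0.9]
opening: -0.5
```

Run:
```python
from h import *
st(); w=snap('wrist','w24'); d=snap('side','d24')
cv2.imwrite('pics/d24c.png',cv2.resize(d['color'][90:225,290:410,::-1],None,fx=4.4,fy=4.4,interpolation=cv2.INTER_CUBIC))
plan([557.2,-213,90],0.09+np.pi/2,op=-1,n=1)
```

```text
{'t': 35.033, 'joints': [-0.428, 0.267, 1.234, -0.0, 1.639, 1.052], 'joint_velocities': [0.003, -0.005, -0.011, 0.002, -0.001, 0.0], 'effort': [0.094, -45.558, -35.193, 0.003, -0.004, -0.002], 'position': [557.463, -213.77, 160.538], 'eef_rot': [0.738, -0.674, 0.001, -0.0], 'contact_force': [0.46, 0.116, 0.901], 'wrist_torque': [-0.045, 0.031, -0.02], 'opening': -0.451}
dist 70.8 turn -0.0deg rows 1
[-1.0, -0.0178, 0.0113, 1.4152, 0.0002]
```

View pics/w24.png

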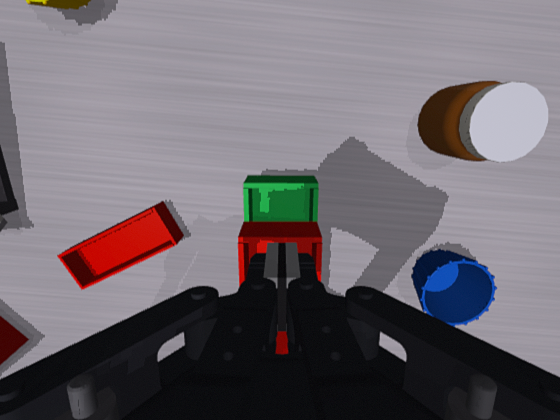

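View pics/d24c.png

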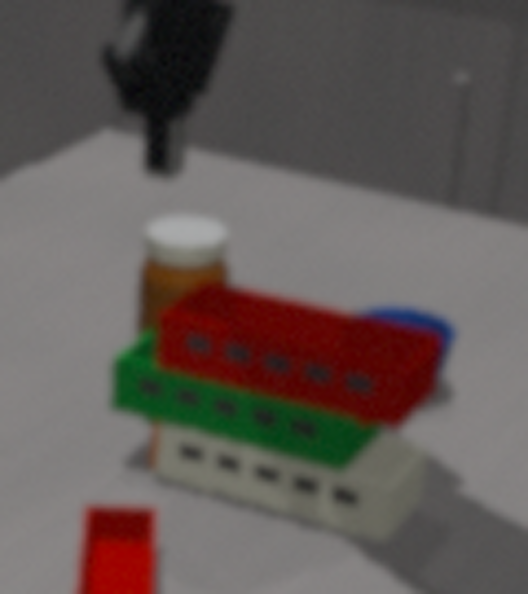

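Emit:
carry_out(
  motion=[-1,-0.016,0.015,0.4,0,-1,0,0,0.4,0,-1,0,0,0.4,0,-1,0,0,0.1,0,-1,0,0,0,0],
)

```text
t: 35.55
position: [556.1, -212.5, 93.3]
eef_rot: [0.739, -0.674, -0.001, 0.0]
contact_force: [0.4, -0.3, -0.5]
opening: 0.0
```

Emit:
carry_out(
  motion=[-1,0,0,0,0,-1,0,0,0,0,-1,0,0,0,0,-1,0,0,0,0],
)

```text
t: 35.88
position: [557.6, -213.0, 95.8]
eef_rot: [0.739, -0.674, 0.001, -0.0]
contact_force: [0.1, 0.5, -0.0]
opening: 0.3
```

Run:
```python
from h import *
st(); w=snap('wrist','w25'); d=snap('side','d25')
cv2.imwrite('pics/d25c.png',cv2.resize(d['color'][90:225,290:410,::-1],None,fx=4.4,fy=4.4,interpolation=cv2.INTER_CUBIC))
plan([556.8,-213,84],0.09+np.pi/2,op=-1,n=1)
```

```text
{'t': 35.883, 'joints': [-0.427, 0.303, 1.321, -0.0, 1.515, 1.053], 'joint_velocities': [0.0, 0.007, 0.008, -0.0, -0.001, -0.001], 'effort': [-0.014, -47.084, -34.984, -0.001, -0.002, -0.0], 'position': [557.585, -212.976, 95.84], 'eef_rot': [0.739, -0.674, 0.001, -0.0], 'contact_force': [0.055, 0.516, -0.041], 'wrist_torque': [-0.051, 0.005, -0.046], 'opening': 0.346}
dist 11.3 turn -0.1deg rows 1
[-1.0, 0.0025, 0.0112, 0.2249, 0.0004]
```

View pics/w25.png

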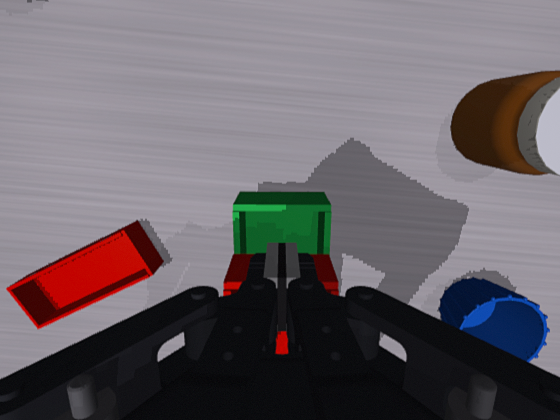

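View pics/d25c.png

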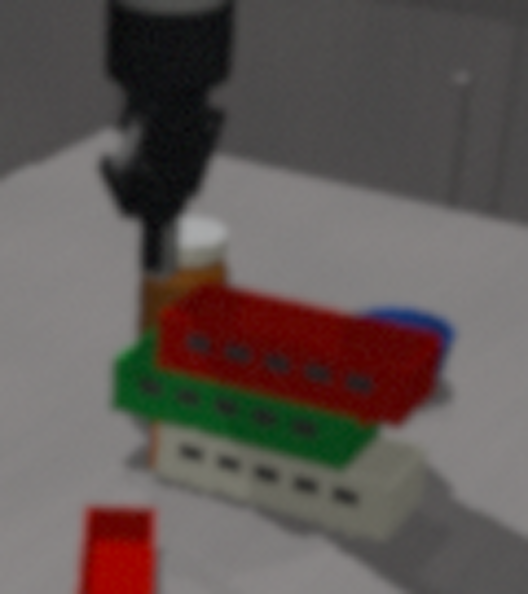

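Emit:
carry_out(
  motion=[-1,0,0.01,0.15,0,-1,0,0,0.06,0,-1,0,0,0,0,-1,0,0,0,0],
)

```text
t: 36.32
position: [556.2, -212.6, 83.3]
eef_rot: [0.739, -0.674, -0.001, 0.0]
contact_force: [0.2, -0.1, -0.1]
opening: 0.3
```

Emit:
carry_out(
  motion=[-1,0,0,0.1,0,-1,0,0,0,0,-1,0,0,0,0],
)

```text
t: 36.57
position: [556.3, -212.6, 78.6]
eef_rot: [0.739, -0.674, -0.0, 0.0]
contact_force: [0.7, 0.5, 0.3]
opening: 0.2
```

Emit:
carry_out(
  motion=[-1,0,0,0.1,0,-1,0,0,0,0,-1,0,0,0,0],
)

```text
t: 36.82
position: [556.3, -212.7, 73.6]
eef_rot: [0.739, -0.674, -0.0, 0.0]
contact_force: [-0.6, -0.3, -0.3]
opening: -0.2
```

```bash
python3 -c "
from h import *
o=readout.get_obs();print(np.round(o['position'],2),np.round(o['contact_force'],2),np.round(o['wrist_torque'],3))"
```

```text
[ 556.32 -212.65   73.59] [-0.63 -0.26 -0.27] [-0.071 -0.033 -0.025]
```

Emit:
carry_out(
  motion=[-1,0,-0.02,0,0,-1,0,0,0,0],
)

```text
t: 36.98
position: [557.7, -212.7, 74.2]
eef_rot: [0.739, -0.674, 0.0, -0.0]
contact_force: [0.1, -0.3, 0.5]
opening: 0.1
```

Emit:
carry_out(
  motion=[-1,0,-0.012,0,0,-1,0,0,0,0],
)

```text
t: 37.15
position: [558.3, -212.6, 74.2]
eef_rot: [0.739, -0.674, 0.0, -0.0]
contact_force: [0.2, 0.3, 0.0]
opening: -0.2
```

```bash
python3 -c "
from h import *
o=readout.get_obs();print(np.round(o['position'],2),np.round(o['contact_force'],2),np.round(o['wrist_torque'],3))"
```

```text
[ 558.29 -212.61   74.16] [0.21 0.26 0.02] [0.045 0.018 0.003]
```

Emit:
carry_out(
  motion=[-1,0,-0.01,0,0,-1,0,0,0,0],
)

```text
t: 37.32
position: [558.7, -212.6, 74.1]
eef_rot: [0.739, -0.674, 0.0, 0.0]
contact_force: [-0.1, -0.2, 0.1]
opening: 0.1
```

```bash
python3 -c "
from h import *
o=readout.get_obs();print(np.round(o['position'],2),np.round(o['contact_force'],2),np.round(o['wrist_torque'],3))"
```

```text
[ 558.72 -212.56   74.08] [-0.13 -0.21  0.12] [-0.025  0.038 -0.003]
```

Emit:
carry_out(
  motion=[-1,0,-0.008,0,0,-1,0,0,0,0],
)

```text
t: 37.48
position: [559.1, -212.5, 74.0]
eef_rot: [0.739, -0.674, 0.0, 0.0]
contact_force: [-0.1, 0.2, -1.2]
opening: -0.1
```

```bash
python3 -c "
from h import *
o=readout.get_obs();print(np.round(o['position'],2),np.round(o['contact_force'],2),np.round(o['wrist_torque'],3))"
```

```text
[ 559.08 -212.49   74.04] [-0.05  0.24 -1.19] [-0.005 -0.024 -0.011]
```

Emit:
carry_out(
  motion=[-1,0,-0.008,0,0,-1,0,0,0,0],
)

```text
t: 37.65
position: [559.5, -212.5, 74.0]
eef_rot: [0.739, -0.674, 0.0, 0.0]
contact_force: [-0.3, 1.1, -0.4]
opening: -0.1
```

```bash
python3 -c "
from h import *
o=readout.get_obs();print(np.round(o['position'],2),np.round(o['contact_force'],2),np.round(o['wrist_torque'],3))"
```

```text
[ 559.47 -212.47   74.03] [-0.34  1.12 -0.42] [-0.028  0.022  0.01 ]
```

Emit:
carry_out(
  motion=[-1,0,-0.01,0,0,-1,0,0,0,0],
)

```text
t: 37.82
position: [560.0, -212.4, 74.0]
eef_rot: [0.739, -0.674, 0.0, 0.0]
contact_force: [0.9, -0.2, 0.3]
opening: 0.3
```

```bash
python3 -c "
from h import *
o=readout.get_obs();print(np.round(o['position'],2),np.round(o['contact_force'],2),np.round(o['wrist_torque'],3))"
```

```text
[ 560.01 -212.42   74.04] [ 0.91 -0.18  0.34] [-0.01  -0.027  0.02 ]
```

Emit:
carry_out(
  motion=[-1,0,-0.01,0,0,-1,0,0,0,0],
)

```text
t: 37.98
position: [560.5, -212.4, 74.0]
eef_rot: [0.739, -0.674, 0.0, -0.0]
contact_force: [-0.1, 0.4, -0.2]
opening: 0.3
```

```bash
python3 -c "
from h import *
o=readout.get_obs();print(np.round(o['position'],2),np.round(o['contact_force'],2),np.round(o['wrist_torque'],3))"
```

```text
[ 560.5  -212.38   74.04] [-0.05  0.41 -0.17] [-0.034 -0.024 -0.   ]
```

Emit:
carry_out(
  motion=[-1,0,-0.01,0,0,-1,0,0,0,0],
)

```text
t: 38.15
position: [561.0, -212.3, 74.0]
eef_rot: [0.739, -0.674, 0.0, 0.0]
contact_force: [-0.5, 0.7, 0.2]
opening: -0.3
```

```bash
python3 -c "
from h import *
o=readout.get_obs();print(np.round(o['position'],2),np.round(o['contact_force'],2),np.round(o['wrist_torque'],3)); w=snap('wrist','w26'); d=snap('side','d26')
cv2.imwrite('pics/d26c.png',cv2.resize(d['color'][120:220,300:410,::-1],None,fx=5,fy=5,interpolation=cv2.INTER_CUBIC))"
```

```text
[ 560.99 -212.34   74.03] [-0.51  0.67  0.19] [ 0.003 -0.03   0.003]
```

View pics/d26c.png

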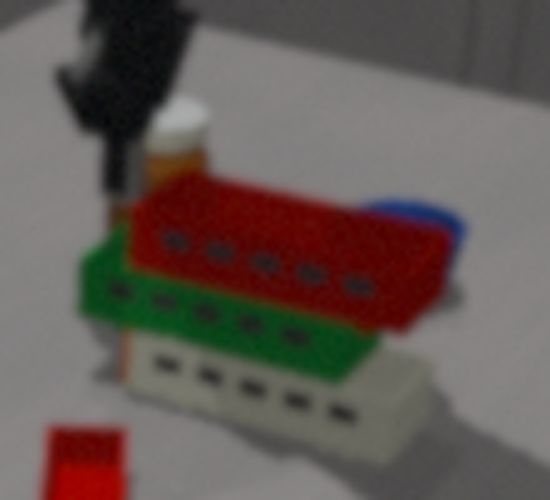

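View pics/w26.png

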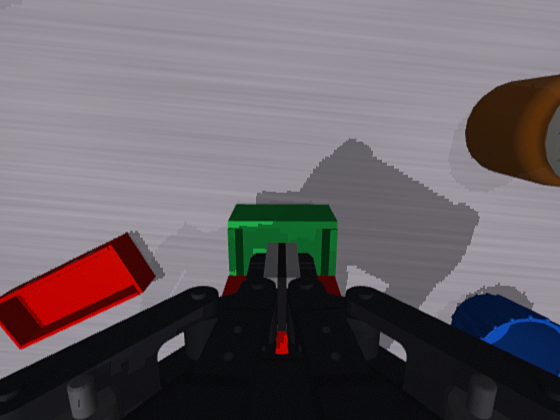

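```bash
python3 -c "
from h import *
import pickle
d,w,s=pickle.load(open('v23.pkl','rb'))
print(proj(d,[[561,-212.3,z] for z in (74,80,90,100,110,120)]).round(1))
print('green end rim',proj(d,[[571,-183,83],[577,-242,83],[576,-212,81]]).round(1))
from bench import readout
"
```

```text
[[322.9 170.5]
 [323.  168.6]
 [323.2 165.4]
 [323.3 162.1]
 [323.5 158.9]
 [323.6 155.6]]
green end rim [[314.3 170.3]
 [324.  162.7]
 [318.5 167. ]]
```

```bash
python3 -c "
from h import *
o=readout.get_obs(); P=np.array(o['position'])
w=eyes.read_camera('wrist')
for h in (0,10,19,30,40,50,60,70): print(h,proj(w,P+[0,0,h]).round(1), proj(w,P+[11,1,h]).round(1))
"
```

```text
0 [[280.7 237.3]] [[280.7 219.1]]
10 [[280.7 243.8]] [[280.6 224.8]]
19 [[280.6 250.4]] [[280.6 230.5]]
30 [[280.6 259.3]] [[280.6 238.2]]
40 [[280.6 268.5]] [[280.6 246.3]]
50 [[280.5 279. ]] [[280.5 255.4]]
60 [[280.5 291. ]] [[280.5 265.9]]
70 [[280.5 304.9]] [[280.4 278.2]]
```

```bash
python3 -c "
from h import *
import pickle
d,s,w=pickle.load(open('v10.pkl','rb'))
print('near pad outer, TCP63.2',[(h,proj(d,[489.5,-182,63.2+h])[0].round(1)) for h in (0,7,15,22,30)])
print('tray rim near',proj(d,[[489,-189,59+45],[489,-189,59+22],[489,-189,59]]).round(1))
w=w
for h in (0,10,20,30,40): print(h,proj(w,np.array([492.2+11,-218.3-30,63.2+h])).round(1))
d26=cv2.imread('pics/d26.png'); 
cv2.imwrite('pics/d26d.png',cv2.resize(d26[100:190,295:350],None,fx=9,fy=9,interpolation=cv2.INTER_CUBIC)[:600])
"
```

```text
near pad outer, TCP63.2 [(0, array([339. , 184.9])), (7, array([339.1, 182.6])), (15, array([339.3, 179.9])), (22, array([339.5, 177.6])), (30, array([339.7, 174.9]))]
tray rim near [[341.4 170.4]
 [340.9 178.1]
 [340.4 185.3]]
0 [[333.8 223.6]]
10 [[336.7 229.5]]
20 [[339.8 236. ]]
30 [[343.4 243.4]]
40 [[347.4 251.6]]
```

View pics/d26d.png

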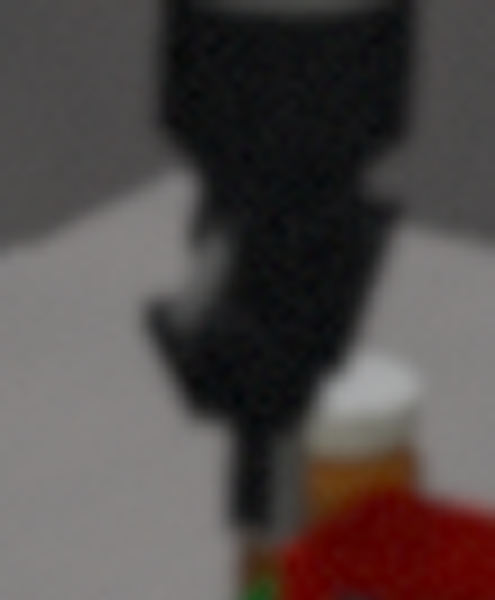

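Emit:
carry_out(
  motion=[-1,0,0.08,0,0,-1,0,0,0,0,-1,0,0,0,0],
)

```text
t: 38.55
position: [556.7, -212.8, 74.1]
eef_rot: [0.739, -0.674, 0.0, 0.0]
contact_force: [-0.6, 0.1, -0.0]
opening: -0.3
```

Emit:
carry_out(
  motion=[-1,0,0,0.08,0,-1,0,0,0,0,-1,0,0,0,0],
)

```text
t: 38.8
position: [556.7, -212.6, 69.6]
eef_rot: [0.739, -0.674, -0.0, 0.0]
contact_force: [-0.6, 0.2, -0.1]
opening: 0.1
```

Emit:
carry_out(
  motion=[-1,0,0,0.08,0,-1,0,0,0,0,-1,0,0,0,0],
)

```text
t: 39.05
position: [556.8, -212.6, 65.6]
eef_rot: [0.739, -0.674, -0.0, 0.0]
contact_force: [0.1, -0.5, 0.2]
opening: 0.5
```

```bash
python3 -c "
from h import *
o=readout.get_obs();print(np.round(o['position'],2),np.round(o['contact_force'],2),np.round(o['wrist_torque'],3)); w=snap('wrist','w27'); d=snap('side','d27')
cv2.imwrite('pics/d27c.png',cv2.resize(d['color'][100:190,295:360,::-1],None,fx=6.5,fy=6.5,interpolation=cv2.INTER_CUBIC))"
```

```text
[ 556.75 -212.61   65.59] [ 0.07 -0.46  0.22] [-0.008 -0.031  0.034]
```

View pics/d27c.png

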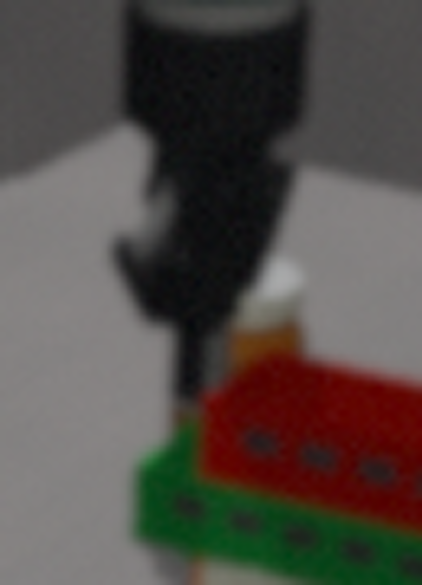

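View pics/w27.png

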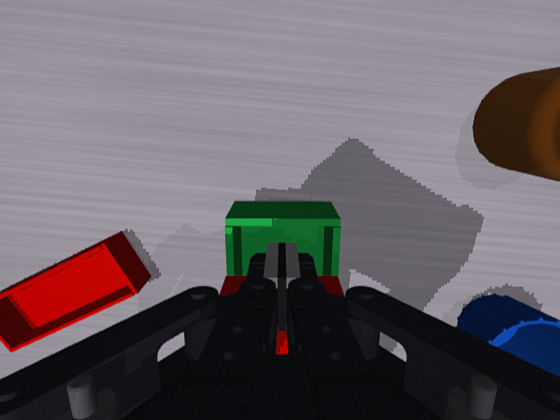

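```bash
python3 -c "
import cv2
a=cv2.imread('pics/w27.png')[190:310,220:350]; cv2.imwrite('pics/w27c.png',cv2.resize(a,None,fx=5,fy=5,interpolation=cv2.INTER_NEAREST)[:600])
b=cv2.imread('pics/d27.png')[150:180,305:345]; cv2.imwrite('pics/d27e.png',cv2.resize(b,None,fx=16,fy=16,interpolation=cv2.INTER_NEAREST))"
```

```text
(no output)
```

View pics/w27c.png

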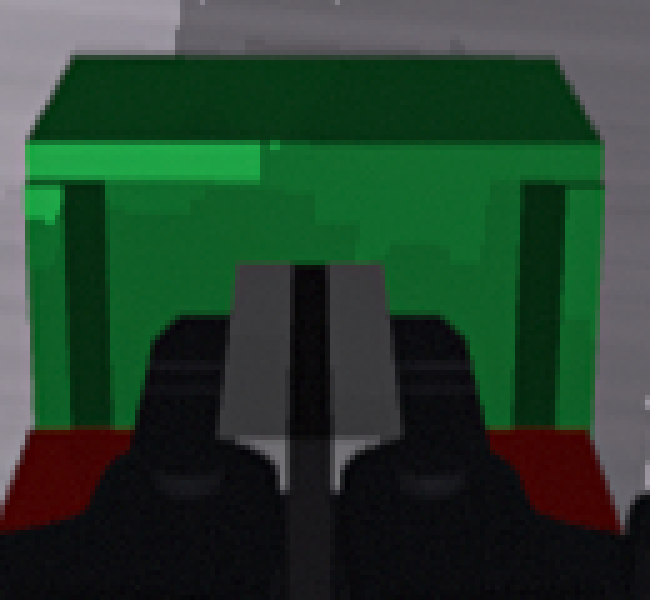

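View pics/d27e.png

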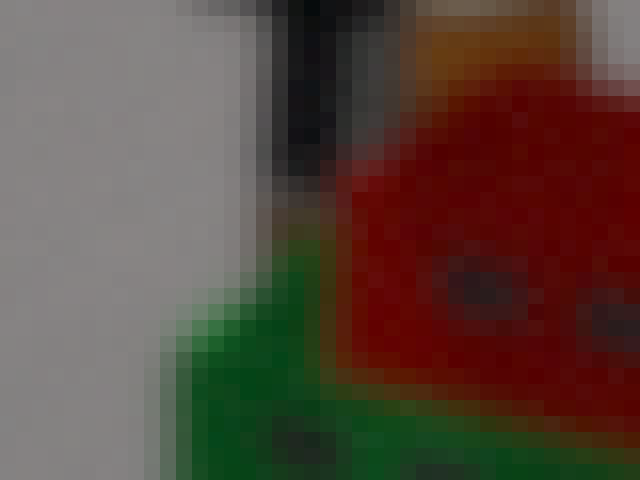

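Emit:
carry_out(
  motion=[-1,0,0,0.08,0,-1,0,0,0,0,-1,0,0,0,0],
)

```text
t: 39.4
position: [556.7, -212.6, 61.6]
eef_rot: [0.739, -0.674, -0.0, 0.0]
contact_force: [0.6, 0.9, 0.4]
opening: -0.1
```

Emit:
carry_out(
  motion=[-1,0,0,0.06,0,-1,0,0,0,0,-1,0,0,0,0],
)

```text
t: 39.65
position: [556.8, -212.6, 58.8]
eef_rot: [0.739, -0.674, -0.0, 0.0]
contact_force: [0.9, 0.3, 0.3]
opening: -0.0
```

Emit:
carry_out(
  motion=[-1,0,-0.03,0,0,-1,0,0,0,0],
)

```text
t: 39.82
position: [558.7, -212.6, 59.2]
eef_rot: [0.739, -0.674, 0.0, -0.0]
contact_force: [0.7, -0.2, -0.0]
opening: 0.0
```

```bash
python3 -c "
from h import *
o=readout.get_obs();print(np.round(o['position'],2),np.round(o['contact_force'],2),np.round(o['wrist_torque'],3)); w=snap('wrist','w28'); d=snap('side','d28')
a=cv2.imread('pics/w28.png')[190:310,220:350]; cv2.imwrite('pics/w28c.png',cv2.resize(a,None,fx=5,fy=5,interpolation=cv2.INTER_NEAREST)[:600])
b=cv2.imread('pics/d28.png')[150:180,305:345]; cv2.imwrite('pics/d28e.png',cv2.resize(b,None,fx=16,fy=16,interpolation=cv2.INTER_NEAREST))"
```

```text
[ 558.7  -212.56   59.16] [ 0.65 -0.22 -0.02] [-0.04  -0.047 -0.043]
```

View pics/w28c.png

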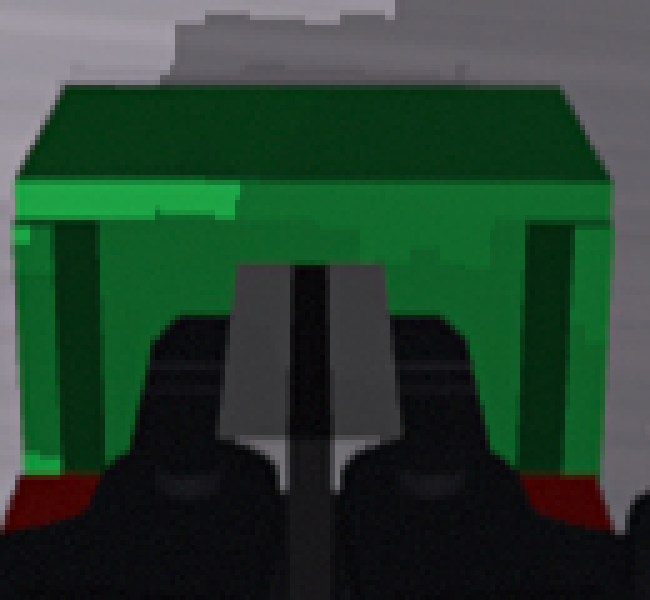

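View pics/d28e.png

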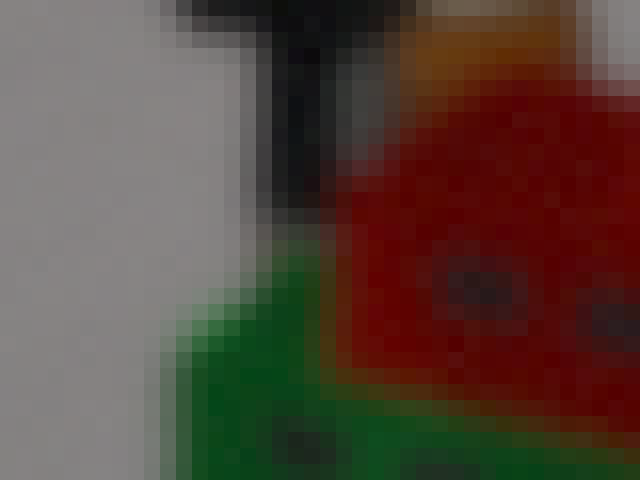

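Emit:
carry_out(
  motion=[-1,0,0,0.08,0,-1,0,0,0,0,-1,0,-0.02,0,0,-1,0,0,0,0],
)

```text
t: 40.25
position: [559.5, -212.4, 54.9]
eef_rot: [0.739, -0.674, -0.0, 0.0]
contact_force: [-0.7, 0.6, 0.3]
opening: 0.1
```

Emit:
carry_out(
  motion=[-1,0,-0.015,0,0,-1,0,0,0,0],
)

```text
t: 40.42
position: [560.3, -212.4, 55.1]
eef_rot: [0.739, -0.674, 0.0, -0.0]
contact_force: [-0.2, -0.2, -0.6]
opening: -0.2
```

```bash
python3 -c "
from h import *
o=readout.get_obs();print(np.round(o['position'],2),np.round(o['contact_force'],2),np.round(o['wrist_torque'],3))"
```

```text
[ 560.34 -212.42   55.15] [-0.22 -0.19 -0.58] [-0.032 -0.004 -0.008]
```

Emit:
carry_out(
  motion=[-1,0,-0.012,0,0,-1,0,0,0,0],
)

```text
t: 40.58
position: [560.9, -212.4, 55.1]
eef_rot: [0.739, -0.674, 0.0, 0.0]
contact_force: [-0.2, 0.5, -0.9]
opening: -0.2
```

```bash
python3 -c "
from h import *
o=readout.get_obs();print(np.round(o['position'],2),np.round(o['contact_force'],2),np.round(o['wrist_torque'],3))"
```

```text
[ 560.88 -212.38   55.1 ] [-0.15  0.48 -0.93] [-0.019  0.046  0.015]
```

Emit:
carry_out(
  motion=[-1,0,-0.012,0,0,-1,0,0,0,0],
)

```text
t: 40.75
position: [561.5, -212.3, 55.1]
eef_rot: [0.739, -0.674, 0.0, -0.0]
contact_force: [-0.4, 0.5, -0.2]
opening: 0.0
```

```bash
python3 -c "
from h import *
o=readout.get_obs();print(np.round(o['position'],2),np.round(o['contact_force'],2),np.round(o['wrist_torque'],3))"
```

```text
[ 561.46 -212.28   55.06] [-0.41  0.46 -0.24] [-0.014 -0.014  0.028]
```

Emit:
carry_out(
  motion=[-1,0,-0.01,0,0,-1,0,0,0,0],
)

```text
t: 40.92
position: [561.9, -212.2, 55.0]
eef_rot: [0.739, -0.674, 0.0, 0.0]
contact_force: [-0.1, 0.5, 0.2]
opening: 0.3
```

```bash
python3 -c "
from h import *
o=readout.get_obs();print(np.round(o['position'],2),np.round(o['contact_force'],2),np.round(o['wrist_torque'],3))
w=snap('wrist','w29'); d=snap('side','d29')
a=cv2.imread('pics/w29.png')[190:310,220:350]; cv2.imwrite('pics/w29c.png',cv2.resize(a,None,fx=5,fy=5,interpolation=cv2.INTER_NEAREST)[:600])
b=cv2.imread('pics/d29.png')[130:200,300:370]; cv2.imwrite('pics/d29e.png',cv2.resize(b,None,fx=8,fy=8,interpolation=cv2.INTER_CUBIC))"
```

```text
[ 561.94 -212.25   55.05] [-0.1   0.53  0.17] [ 0.003 -0.012  0.007]
```

View pics/w29c.png

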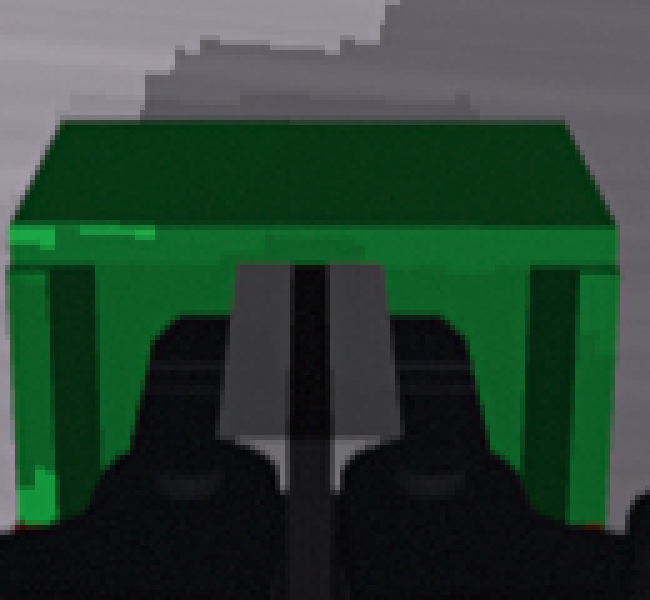

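View pics/d29e.png

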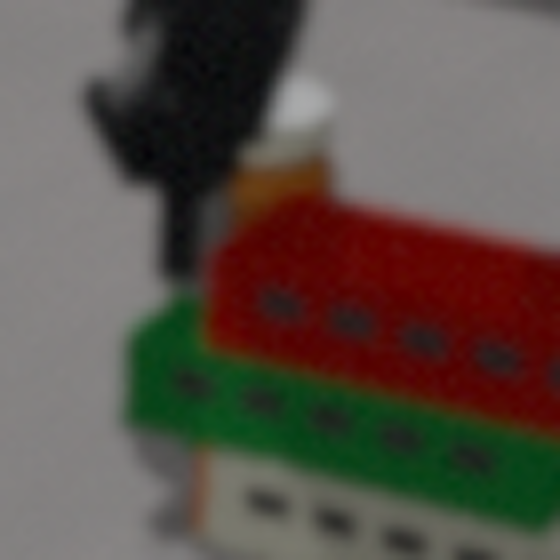

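Emit:
carry_out(
  motion=[-1,0,0.1,0,0,-1,0,0,0,0,-1,0,0,0,0,-1,0,0,0.08,0,-1,0,0,0,0],
)

```text
t: 41.43
position: [556.5, -212.6, 50.2]
eef_rot: [0.739, -0.674, -0.0, 0.0]
contact_force: [0.4, -0.2, 0.6]
opening: -0.4
```

Emit:
carry_out(
  motion=[-1,0,0,0.06,0,-1,0,0,0,0],
)

```text
t: 41.6
position: [556.6, -212.6, 47.2]
eef_rot: [0.739, -0.674, -0.0, 0.0]
contact_force: [-0.6, -0.6, 1.1]
opening: 0.2
```

Emit:
carry_out(
  motion=[-1,0,0,0.06,0,-1,0,0,0,0],
)

```text
t: 41.77
position: [556.6, -212.6, 44.3]
eef_rot: [0.739, -0.674, -0.0, 0.0]
contact_force: [-0.2, 0.9, -0.5]
opening: 0.3
```

Emit:
carry_out(
  motion=[-1,0,0,0.04,0,-1,0,0,0,0],
)

```text
t: 41.93
position: [556.7, -212.7, 42.7]
eef_rot: [0.739, -0.674, -0.0, 0.0]
contact_force: [0.1, -0.6, -1.2]
opening: 0.3
```

Emit:
carry_out(
  motion=[-1,0,-0.02,0,0,-1,0,0,0,0],
)

```text
t: 42.1
position: [557.3, -212.7, 42.7]
eef_rot: [0.739, -0.674, -0.001, 0.001]
contact_force: [-3.7, -0.7, 0.0]
opening: -0.1
```

```bash
python3 -c "
from h import *
o=readout.get_obs();print(np.round(o['position'],2),np.round(o['contact_force'],2),np.round(o['wrist_torque'],3))
w=snap('wrist','w30'); d=snap('side','d30')
a=cv2.imread('pics/w30.png')[190:310,220:350]; b=cv2.imread('pics/d30.png')[130:190,300:370]; 
cv2.imwrite('pics/w30c.png',cv2.resize(np.hstack([cv2.resize(a,(130,120)),cv2.resize(b,(140,120))]),None,fx=2.8,fy=2.8,interpolation=cv2.INTER_CUBIC))"
```

```text
[ 557.3  -212.73   42.71] [-3.71 -0.75  0.04] [-0.056  0.633 -0.004]
```

View pics/w30c.png

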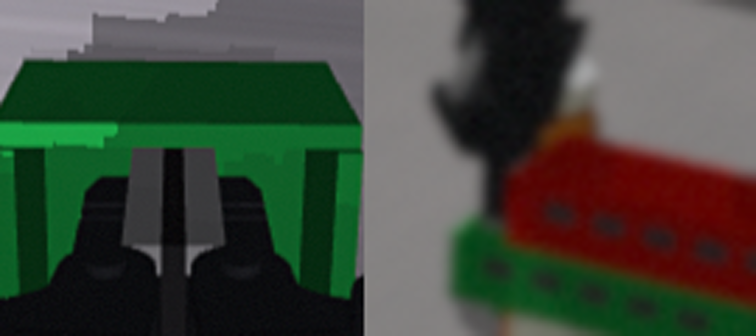

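Emit:
carry_out(
  motion=[-1,0,0.02,0,0,-1,0,0,0,0,-1,0,0,-0.1,0,-1,0,0,-0.3,0,-1,0,0,-0.6,0],
)

```text
t: 42.62
position: [555.2, -211.7, 90.2]
eef_rot: [0.739, -0.674, -0.003, 0.001]
contact_force: [-0.1, -0.9, -0.7]
opening: 0.1
```

Emit:
carry_out(
  motion=[-1,0,0,-0.7,0,-1,0,0.4,-0.7,0,1,0,0.6,-0.3,0,1,0,0.5,0,0,1,0,0.42,0,0],
)

```text
t: 43.03
position: [461.0, -221.8, 180.6]
eef_rot: [0.739, -0.674, 0.002, -0.001]
contact_force: [0.0, -0.6, -0.2]
opening: 36.1
```

Emit:
carry_out(
  motion=[1,0,0,0,0,1,0,0,0,0,1,0,0,0,0,1,0,0,0,0],
)

```text
t: 43.37
position: [462.0, -221.3, 178.1]
eef_rot: [0.739, -0.674, 0.0, -0.0]
contact_force: [0.9, -0.2, -0.5]
opening: 83.2
```

Run:
```python
from h import *
import pickle
st()
d=snap('side','d31');w=snap('wrist','w31');s=snap('scene','s31'); pickle.dump((d,w,s),open('v31.pkl','wb'))
m=comp(colmask(w,'red'),proj(w,[463,-221,110])[0]); r,f=fit([(w,m)],[463,-221,.09],pitch=0,zfix=lambda *a:98.5); print(m.sum(),r.round(3),f)
h=cv2.cvtColor(w['color'],cv2.COLOR_RGB2HSV)
g=((h[...,0]>45)&(h[...,0]<80)&(h[...,1]>90)).astype(np.uint8)
gy=int(proj(w,[565,-212,83])[0][1]); g[gy+60:]=0
M=np.clip(comp(cv2.morphologyEx(g,cv2.MORPH_CLOSE,np.ones((5,5))),proj(w,[560,-213,83])[0])+m,0,1)
hr=hullmask(w,tray(r[0],r[1],98.5,r[2],0))
print('green',[(x,round(min(np.abs(np.maximum(hr,hullmask(w,tray(x,y,60.5,.09,0)))-M)[:gy+40].sum() for y in np.arange(-220,-217,.5)),0)) for x in np.arange(492.5,496,.5)])
cv2.imwrite('pics/d31c.png',cv2.resize(d['color'][110:225,290:410,::-1],None,fx=5,fy=5,interpolation=cv2.INTER_CUBIC))
for k in ('white_mid','cup_yellow_mid','cup_blue_mid','jar_mid'):
    q=eyes.landmark_of(s,k); print(k,[(np.round(t['point'],0),round(t['score'],2)) for t in q[:1]])
q=eyes.cut_out(d,'white_mid')[0]; print(q['score'])
```

```text
{'t': 43.367, 'joints': [-0.519, 0.022, 1.469, 0.0, 1.65, 0.96], 'joint_velocities': [0.001, 0.007, 0.002, -0.002, 0.001, -0.002], 'effort': [-0.182, -37.288, -35.899, -0.005, 0.007, 0.002], 'position': [462.015, -221.31, 178.086], 'eef_rot': [0.739, -0.674, 0.0, -0.0], 'contact_force': [0.89, -0.166, -0.519], 'wrist_torque': [0.037, 0.019, 0.056], 'opening': 83.151}
16805.0 [ 4.62906e+02 -2.21134e+02  8.50000e-02] 0.013433502055704594
green [(np.float64(492.5), np.float32(282.0)), (np.float64(493.0), np.float32(224.0)), (np.float64(493.5), np.float32(163.0)), (np.float64(494.0), np.float32(128.0)), (np.float64(494.5), np.float32(141.0)), (np.float64(495.0), np.float32(191.0)), (np.float64(495.5), np.float32(250.0))]
white_mid [(array([ 459., -221.,   96.]), 0.19)]
cup_yellow_mid [(array([725.,  -6.,  26.]), 0.79)]
cup_blue_mid [(array([ 470., -396.,   27.]), 0.72)]
jar_mid [(array([ 628., -375.,   45.]), 0.85)]
0.85
```

View pics/d31c.png

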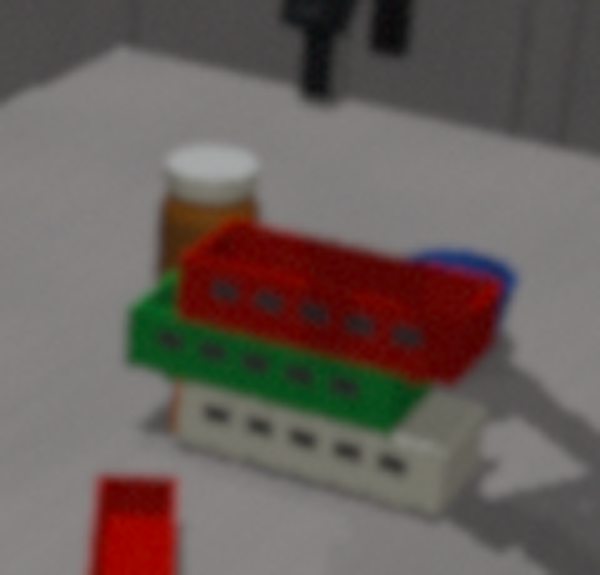

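View pics/w31.png

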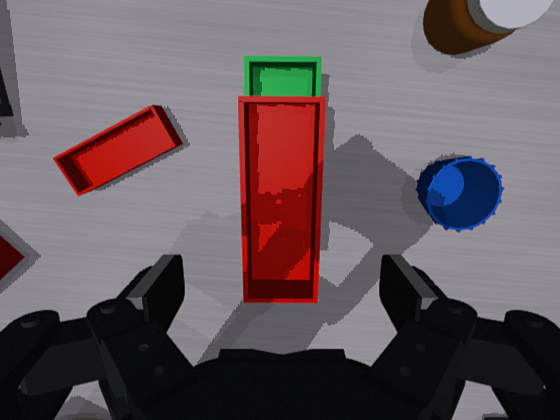

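Run:
```python
from h import *
import pickle
d1=pickle.load(open('v31.pkl','rb'))[0]; d0=pickle.load(open('v12.pkl','rb'))[0]
q=(326,395,184,216)
for a,b in ((d0,d1),):
    g=[cv2.cvtColor(k['color'],cv2.COLOR_RGB2GRAY) for k in (a,b)]
    # template track lower white wall holes
    for (x0,x1,y0,y1) in ((328,350,188,200),(340,372,190,206),(300,320,205,225)):
        t=g[0][y0:y1,x0:x1]; S=g[1][y0-4:y1+4,x0-4:x1+4]
        r=cv2.matchTemplate(cv2.resize(S,None,fx=8,fy=8,interpolation=cv2.INTER_CUBIC),cv2.resize(t,None,fx=8,fy=8,interpolation=cv2.INTER_CUBIC),cv2.TM_CCOEFF_NORMED)
        _,v,_,l=cv2.minMaxLoc(r); print((x0,y0),'shift px',(l[0]/8-4,l[1]/8-4),round(v,3))
```

```text
(328, 188) shift px (0.0, -0.125) 0.991
(340, 190) shift px (-0.25, 0.0) 0.981
(300, 205) shift px (0.0, 0.0) 0.999
```

```bash
python3 -c "
from bench import ticket,readout
print(ticket.job_done()); print(readout.get_obs()['t'])"
```

```text
the job is handed in; nothing more can be done
None
the job is handed in; nothing more can be done
```

The stack is built and handed in at about 43.6 s: green on the white tray's orange lip, red on green's opposite lip, right above white. In the last pictures all three trays look level.

**What I did:** The tool could only turn about its own axis, so it could not lean with the rack. I set each tray on the bench to level it, gripped it again, set it into its groove, eased it up about 1 mm and pushed until the force rose. Green stopped at about 4 N and red at about 1.5 N.

**Last checks:**

| Item | Measured | Target |
|---|---|---|
| Red from green, lengthwise | about 31.2 mm | 31.5 mm |
| Green from white, lengthwise | about 31.8 mm | 31.5 mm |
| Red's centre from white's, lengthwise | within about 0.6 mm | 0 |
| White tray moved since green was set down | under 1 mm | 0 |

- **Bystanders:** the two cups and the jar are within 2–3 mm of their first readings, which is within the measuring error.
- **Camera accuracy:** single camera readings scatter by about 0.5 mm. The side camera reads up to about 9 mm off near the stack, so I used it only for before-and-after comparisons.

**What went wrong or disagreed:**
- **Red slipped:** it came out of the grip while being levelled on the bench. It landed level beside the stack, 1–2 mm from white and the overhanging green tray. I slid it clear and gripped it again, and the stack did not visibly move.
- **Green shifted back:** pushing red home moved green about 0.7 mm off its stop. I then pushed green's end wall from inside with the shut fingers to about 4 N, which brought green and red back together. This correction came after red was already placed.
- **Hardest press:** levelling green on the bench briefly reached 33 N at the wrist.

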